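Hang a glued part on the drying rail and trip the timer switch

ROBOT

A 7-joint arm with a two-finger parallel gripper is mounted at the origin on the work surface; the furniture and walls round the work are solid. World frame = base frame: x ahead of the robot, y to its left, z up, the work surface at z = 0. Lengths are in m, angles in degrees, forces in N, time in s.
With the tool pointing down it reaches from about 0.425 to 0.875 m from the base axis. Payload 4.7 kg.
Tool frame: the origin (TCP) lies on the centre line of the jaws, within the pads' length; the fingertips stand 25 mm ahead of it and the grasp point (between the pads) lies 6 mm ahead of it; z points along the fingers, y is the direction in which the jaws open and shut (so a half turn about z gives the same grasp; the last joint's range is limited). The gripper opens to 87 mm and grips with 3 to 60 N. Pads are 19 mm wide; open, the fingers measure 117 mm over their backs; the gripper's body (75 mm by 190 mm) begins 51 mm behind the grasp point.
Start: joints at [-69.551, 18.392, -4.016, 83.108, 1.295, 78.541, -3.26], TCP at [0.219, 0.612, 0.248] pointing down, gripper open.
Joint ranges: [-163.93, 163.93], [-17.29, 119.83], [-79.2, 71.16], [3.27, 140.29], [-89.18, 269.18], [5.43, 117.66], [-154.24, 154.24]. Speed limits (degrees/s): [147.25, 147.25, 180, 180, 180, 180, 180].

INTERFACE

Orientations are given as [roll, pitch, yaw] about the fixed x, y, z axes, in that order (R = Rz(yaw) Ry(pitch) Rx(roll)).
In Python, from cell import env gives the robot as it stands.
- The arm moves only by the shell command python3 -m creep 'ROWS' [OPENING] [FORCE]. ROWS is JSON, a list of rows, each an object of numbers: "tx", "ty", "tz": the shift along the tool's x, y, z in m; "rx", "ry", "rz": the turn, a rotation vector about the tool's x, y, z in degrees. In form: [{"tx": .., "ty": .., "tz": .., "rx": .., "ry": .., "rz": ..}, ...]. A call has 1 to 20 rows; each row shifts and turns the commanded pose from where the row before left it, along the tool's axes as they then stand; what a row does not reach is not made up. A row lasts 1/8 s, in which the tool goes at most 62.5 mm and 10.7 degrees, less where a joint would pass 70% of its speed; a pose out of reach is approached as far as the arm can. A call is refused whole if a number of a shift passes 0.0625 or a number of a turn 10.7, either way. A call with a gripper value outside its range is refused whole. OPENING is the finger opening in m, from 0 to 0.087, set as the call begins (- or left out, the last holds). The fingers move at their own pace and stop on an object; FORCE is the grip in N (left out, the last holds). Time passes only in rows, so rows that do not move let the fingers close. It gives the time, the measured TCP pose, the force and the opening at its end, in the units of the state.
- env.get_obs(): the state, without advancing time (a new reading comes with each control period).
- env.read_camera(name): name is "scene" or "top" or "wrist"; returns a dict with "pixels" (480x640x3 uint8, red, green, blue), "intrinsics" (3x3 intrinsics, pixels), "D" ([k1, k2, p1, p2, k3] as OpenCV has them; the pictures are not rectified), "R" (3x3) and "t" (3): a world point X has camera coordinates R X + t. Camera axes: x right, y down, z forward; pixel columns grow to the right and rows downward; lengths in m; the calibration is good to about 2 mm. A picture is of the moment at which its call begins. There is no depth.
- env.sign_off(): hands the job in, once; it reports no verdict.
The state is a dict: "time_s": time; "qpos": joint angles; "joint_velocities": joint speeds; "effort": joint torques, N m; "tool_pos": TCP position; "tool_rot": TCP orientation; "force": force on the tool from outside, world axes, zero at the start; "wrist_torque": the same for the moment, N m; "grip_width": finger opening in m.
Only numpy, scipy, OpenCV 4.12 (cv2) and the standard library are available. Lean on these libraries where they do the work, as an engineer would, in place of code of your own. Each camera call takes 0.05 s, during which the arm holds its last target.

TASK

Hang the parts carrier by its saddle on the steel rail of the drying rack (bring it in from the front, tray under the rail and hook lip over it), on the long free stretch to the right of the stop collar and well clear of it (at least 60 mm), then slide it left along the rail, without lifting it off, until it presses lightly but distinctly against the collar; the collar is held only by friction and must not be shifted. Leave the carrier hanging upright against the collar, then start the drying timer by pushing the roller arm of the limit switch down until it clicks, and let the arm spring back up.

Things in the scene. Friction and masses are not known exactly. Their poses are not given: they have to be found in the camera images.
- rack: fixed drying rack, 80 x 396 x 175 mm: two plywood cheeks 18 mm thick (inner faces at y = -180 and +180 mm) joined by a base slat 60 mm wide, 10 mm thick; between them a round steel rail of 14 mm diameter along the rack's y, its axis 155 mm above the bench. Origin: centre of the underside; y along the rail to the robot's left (within 0.15 rad of world y), z up
- rail_mid (a point): middle of the rail's axis, 155 mm above the bench; same axes as the rack
- stop_face (a point): centre, on the rail's axis, of the stop collar's right-hand face (looking to -y of the rack); same axes as the rack. The collar is a dark steel ring, 36 mm in diameter, 24 mm long, on the rail, with a small black thumbscrew at the back; it slips when pushed along the rail with more than about 11 N
- stop (a joint): position of the stop collar along the rail, growing as it is pushed to the left (m): the collar's middle lies 50 mm plus this value to the left (+y of the rack) of the rail's middle; it differs from start to start
- carrier: loose parts carrier, 70 (x) x 110 (y) x 200 mm, 0.25 to 0.42 kg, standing on the bench: a wooden tray 12 mm thick with a pale wooden block on it (top 32 mm above the underside); a steel strap rises from it and bends over into a saddle; a dark wooden grip on top. Origin: centre of the tray's underside, 25 mm above the bench when hung; x to the saddle's lip, y along the saddle, z up
- saddle (a point): point in the carrier, 130 mm above its underside, on the rail's axis when hung; axes as the carrier. The saddle is an inverted V open below, 28 mm wide inside (x), 50 mm long (y = -25 to +25 mm), strap on its -x side (to the robot), a lip on its +x side reaching 23 mm below this point: the rail enters between lip and block from +x
- grip (a point): centre of the carrier's wooden grip, 180 mm above its underside; the grip is 16 mm thick (x), 64 mm long (y) and reaches from 150 to 200 mm above the underside; same axes as the carrier
- switch: fixed limit switch with a grey housing (42 x 36 mm, 100 mm high with its foot) on a pale wooden foot 110 x 80 x 16 mm, on the left part of the bench, turned by up to 0.4 rad. Origin: centre of the underside; its steel roller arm points along its -x, slanting upward, on its -y side
- roller_top (a point): top of the black roller (26 mm diameter, 13 mm wide) at the end of the 68 mm arm, about 120 mm above the bench at rest; pushed down, it moves about 40 mm at full travel; axes turn with the arm
- roller_arm (a joint): angle of the roller arm, 0 at rest (slanting up), grows as the roller is pushed down; it clicks at 0.35 rad (roller about 23 mm down) and stops at 0.6 rad; a spring of 1.4 N at rest and 4.5 N at full travel, at the roller, brings it back
Not all that is in view belongs to the job. Of the things shaped like the carrier, the wooden one is meant.

How it is judged:
By the outcome, as a careful person would: the job done as asked, in the order asked, and still so for the second after the job is handed in, with the robot touching nothing.
It also fails if it takes over 67 s, if anything falls off the work surface, if the arm or the gripper's body presses on something with over 40 N, if the wrist force passes 120 N, or if a joint passes its speed limit or range.

## Working session

There is one attempt and no reset: what is moved stays moved. The work goes in short steps, Python scripts to look and compute and a shell command to move; the robot and the scene stay as the last step left them, time stands still between calls to the robot, and variables do not carry over. Pictures are saved under pics/ and viewed, and the job is handed in when it is done.

```bash
ls; mkdir -p pics
python3 - <<'E'
from cell import env
import cv2
o=env.get_obs(); print(o)
for n in ("scene","top","wrist"):
    c=env.read_camera(n); cv2.imwrite(f"pics/{n}0.png",c["pixels"][:,:,::-1]); print(n,c["intrinsics"].tolist() if hasattr(c["intrinsics"],'tolist') else c["intrinsics"],c["D"],c["R"],c["t"])
E
```

```text
pics
{'time_s': 0.0, 'qpos': array([-69.55104707,  18.43923758,  -4.01645959,  83.17555805,
         1.29523335,  78.54180096,  -3.26074217]), 'joint_velocities': array([ 0.00232183,  0.03183025, -0.01371831, -0.11264095, -0.03051291,
       -0.00043921, -0.05221726]), 'effort': array([-1.18628691e-04, -4.91284633e+01, -4.03884770e-01, -3.12529922e+01,
       -6.39070035e-02,  4.36598633e-02,  1.75655318e-04]), 'tool_pos': array([0.21834649, 0.61167921, 0.24645385]), 'tool_rot': array([-1.79888667e+02,  5.78890873e-03,  1.60361002e+02]), 'force': array([-0.05599252, -1.09451537, -0.48661392]), 'wrist_torque': array([ 0.00729687, -0.00377434,  0.03518053]), 'grip_width': 0.0873989404662501}
scene [[465.0618763873562, 0.0, 314.99882881412395], [0.0, 465.0618763873562, 242.2595938140824], [0.0, 0.0, 1.0]] [0.03419881 0.         0.         0.         0.        ] [[ 0.8561743  -0.51662513  0.00800247]
 [-0.33908495 -0.57349813 -0.7457354 ]
 [ 0.38985505  0.63576597 -0.66619417]] [-0.38438363  0.35287713  0.63963525]
top [[517.1647575962816, 0.0, 322.82740301523586], [0.0, 517.1647575962816, 238.35326193747196], [0.0, 0.0, 1.0]] [-0.10243087  0.          0.          0.          0.        ] [[-7.06750651e-03 -9.99974842e-01  6.04159462e-04]
 [-9.74605416e-01  6.75297260e-03 -2.23827345e-01]
 [ 2.23817634e-01 -2.17071830e-03 -9.74628624e-01]] [0.13175267 0.55211994 0.85586778]
wrist [[397.69731503382883, 0.0, 318.96259242058005], [0.0, 397.69731503382883, 235.1403772186856], [0.0, 0.0, 1.0]] [-0.03849847  0.          0.          0.          0.        ] [[ 0.33654801  0.94166555 -0.00119321]
 [ 0.90345306 -0.32253317  0.28239144]
 [ 0.26553345 -0.09611629 -0.95929852]] [-0.6500861  -0.03342083  0.38991678]
```

View pics/scene0.png

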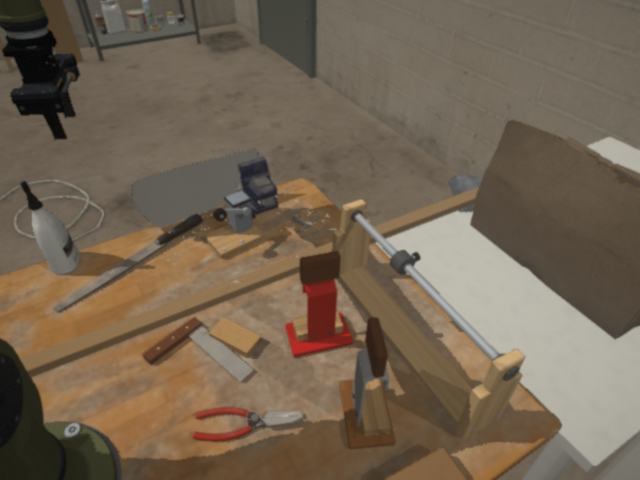

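View pics/top0.png

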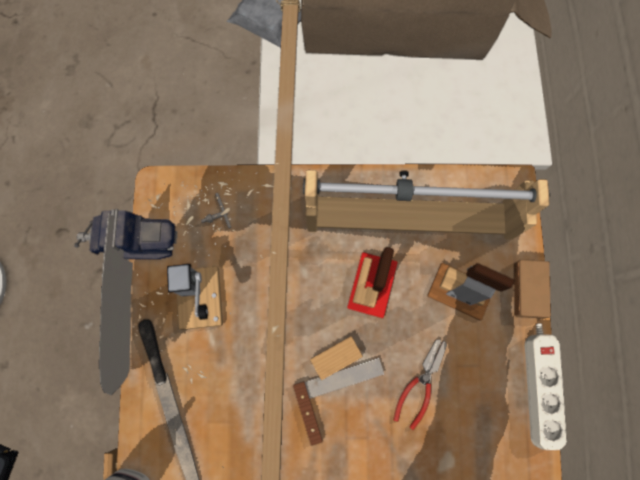

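View pics/wrist0.png

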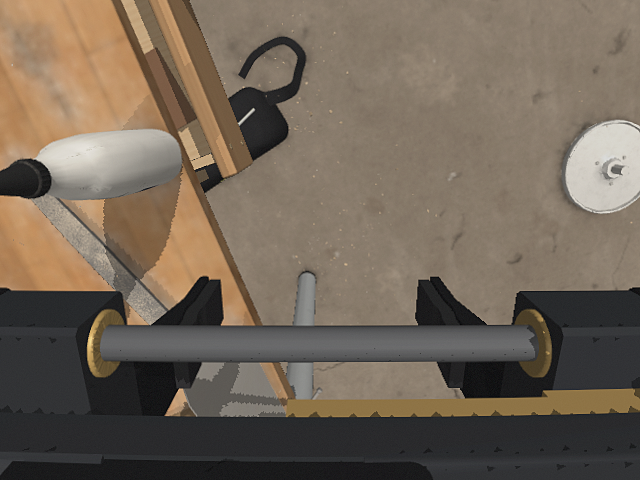

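```bash
cat > h.py <<'E'
from cell import env
import cv2, numpy as np
from scipy.spatial.transform import Rotation as Ro
def cam(n,save=None):
    c=env.read_camera(n)
    if save: cv2.imwrite(save,c["pixels"][:,:,::-1])
    return c
def ray(c,p):
    u=cv2.undistortPoints(np.array([[p]],float),np.array(c["intrinsics"]),np.array(c["D"]))[0,0]
    R=np.array(c["R"]);t=np.array(c["t"])
    d=R.T@np.array([u[0],u[1],1.]); return -R.T@t, d/np.linalg.norm(d)
def plane(c,p,z):
    o,d=ray(c,p); return o+d*(z-o[2])/d[2]
def tri(c1,p1,c2,p2):
    o1,d1=ray(c1,p1);o2,d2=ray(c2,p2)
    s=np.linalg.lstsq(np.c_[d1,-d2],o2-o1,rcond=None)[0]
    a=o1+s[0]*d1;b=o2+s[1]*d2
    return (a+b)/2,np.linalg.norm(a-b)
def proj(c,X):
    return cv2.projectPoints(np.array(X,float).reshape(-1,1,3),cv2.Rodrigues(np.array(c["R"]))[0],np.array(c["t"]),np.array(c["intrinsics"]),np.array(c["D"]))[0][:,0]
def crop(c,x,y,w,h,f,name):
    im=c["pixels"][y:y+h,x:x+w,::-1]; cv2.imwrite(name,cv2.resize(im,None,fx=f,fy=f,interpolation=cv2.INTER_CUBIC))
E
python3 - <<'E'
from h import *
t=cam("top");s=cam("scene")
crop(t,420,160,140,140,4,"pics/a1.png"); crop(s,320,300,110,160,4,"pics/a2.png")
crop(t,150,250,100,90,6,"pics/a3.png"); crop(s,190,150,110,110,5,"pics/a4.png")
crop(t,290,160,270,80,3,"pics/a5.png"); crop(s,320,190,210,250,3,"pics/a6.png")
for n,c in (("t",t),("s",s)): print(n,ray(c,(320,240)))
E
```

```text
t (array([0.34747194, 0.12987876, 0.95765317]), array([ 0.22074854,  0.00331773, -0.97532511]))
s (array([ 0.19938968, -0.40286619,  0.69235026]), array([ 0.40068171,  0.6329527 , -0.66243871]))
```

View pics/a1.png

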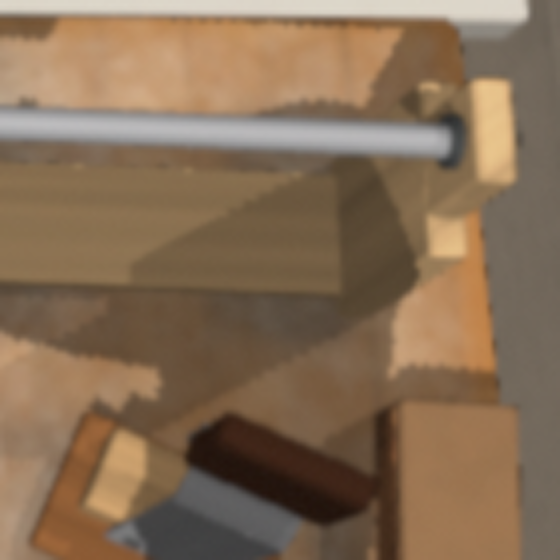

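View pics/a2.png

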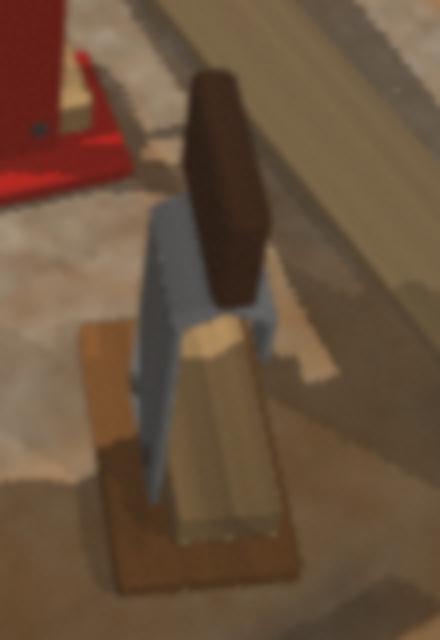

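View pics/a3.png

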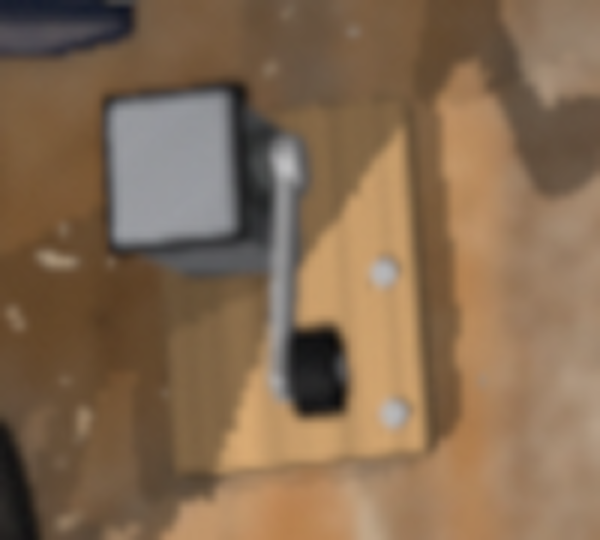

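View pics/a4.png

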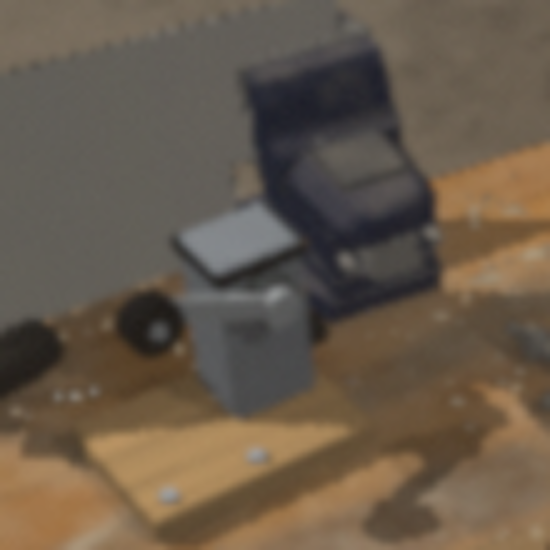

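View pics/a5.png

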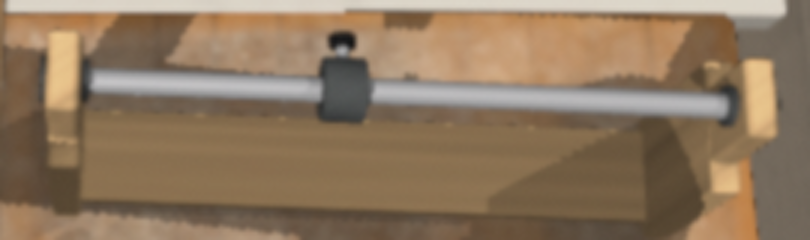

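View pics/a6.png

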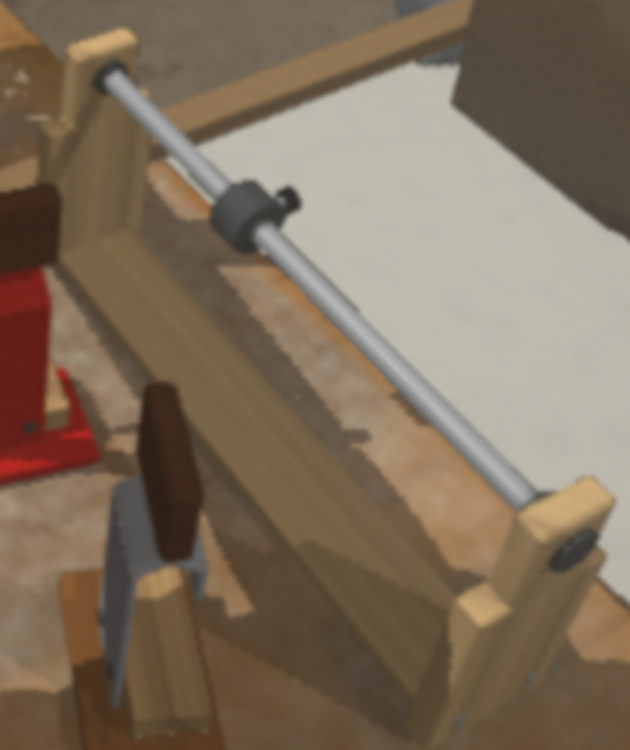

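Run:
```python
from h import *
np.set_printoptions(precision=4,suppress=True)
t=cam("top");s=cam("scene")
for p in ((270,300),(288,300),(265,440),(282,440),(282,60),(298,60)):
    for z in (0,.1,.2,.3,.4):
        X=plane(t,p,z); print(p,z,X,proj(s,X)[0])
crop(t,415,225,140,115,5,"pics/b1.png")
crop(t,330,230,90,100,6,"pics/b2.png")
```

```text
(270, 300) 0 [0.4508 0.2265 0.    ] [259.0108 276.2695]
(270, 300) 0.1 [0.44   0.2164 0.1   ] [252.4098 244.8891]
(270, 300) 0.2 [0.4292 0.2063 0.2   ] [244.5131 207.4761]
(270, 300) 0.3 [0.4184 0.1962 0.3   ] [234.883  162.0352]
(270, 300) 0.4 [0.4077 0.1861 0.4   ] [222.8517 105.5422]
(288, 300) 0 [0.4507 0.1931 0.    ] [266.2307 286.5736]
(288, 300) 0.1 [0.4399 0.1865 0.1   ] [259.2978 254.2236]
(288, 300) 0.2 [0.4291 0.1799 0.2   ] [251.0193 215.7173]
(288, 300) 0.3 [0.4183 0.1733 0.3   ] [240.945  169.0355]
(288, 300) 0.4 [0.4076 0.1667 0.4   ] [228.39   111.1246]
(265, 440) 0 [0.2015 0.2328 0.    ] [135.5784 323.8479]
(265, 440) 0.1 [0.2167 0.2221 0.1   ] [131.8726 287.6176]
(265, 440) 0.2 [0.232  0.2113 0.2   ] [127.3874 244.7452]
(265, 440) 0.3 [0.2472 0.2006 0.3   ] [121.8425 193.1198]
(265, 440) 0.4 [0.2625 0.1898 0.4   ] [114.8033 129.576 ]
(282, 440) 0 [0.2015 0.2026 0.    ] [140.126  335.2547]
(282, 440) 0.1 [0.2167 0.195  0.1   ] [136.2258 297.879 ]
(282, 440) 0.2 [0.232  0.1874 0.2   ] [131.5148 253.7326]
(282, 440) 0.3 [0.2472 0.1798 0.3   ] [125.7039 200.6837]
(282, 440) 0.4 [0.2625 0.1722 0.4   ] [118.3462 135.5422]
(282, 60) 0 [0.951  0.2105 0.    ] [445.8896 205.444 ]
(282, 60) 0.1 [0.888  0.2021 0.1   ] [436.2218 180.5151]
(282, 60) 0.2 [0.825  0.1937 0.2   ] [424.6239 150.4983]
(282, 60) 0.3 [0.7619 0.1852 0.3   ] [410.4383 113.6181]
(282, 60) 0.4 [0.6989 0.1768 0.4   ] [392.6602  67.1394]
(298, 60) 0 [0.9506 0.177  0.    ] [455.4869 212.7712]
(298, 60) 0.1 [0.8876 0.1721 0.1   ] [445.4102 187.2094]
(298, 60) 0.2 [0.8247 0.1671 0.2   ] [433.3384 156.466 ]
(298, 60) 0.3 [0.7617 0.1622 0.3   ] [418.597  118.7441]
(298, 60) 0.4 [0.6987 0.1573 0.4   ] [400.158   71.2803]
```

View pics/b1.png

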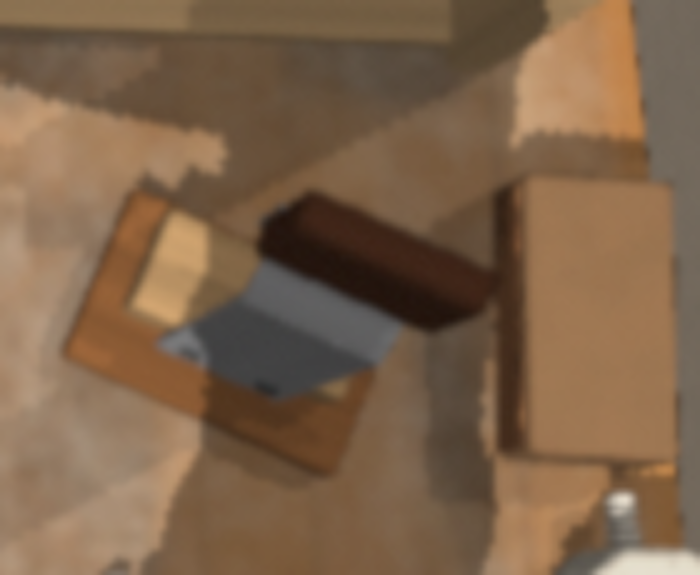

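Run:
```python
from h import *
np.set_printoptions(precision=4,suppress=True)
t=cam("top");s=cam("scene")
f=lambda x,y:(415+x/5,225+y/5)
A,B,C=[plane(t,f(*p),.012) for p in ((65,353),(135,192),(333,472))]
print("tray",A,B,C,"lens AB(70) AC(110)",np.linalg.norm(A-B),np.linalg.norm(A-C))
cen=(B+C)/2; 
x=(B-A);print("yaw from AB",np.degrees(np.arctan2(x[1],x[0])),"yaw AC",np.degrees(np.arctan2(-(C-A)[0]*-1,-(C-A)[1]*1)), (C-A)/np.linalg.norm(C-A), "centre",cen)
# grip top mask
im=cv2.cvtColor(t["pixels"],cv2.COLOR_RGB2HSV)
P=t["pixels"].astype(int)
sub=P[255:300,460:520]; m=((sub.sum(2)<150)&(sub[...,0]>sub[...,2]+12)).astype(np.uint8)
n,l,st,ce=cv2.connectedComponentsWithStats(m); k=1+np.argmax(st[1:,4]); print(st[k])
cn=cv2.findContours((l==k).astype(np.uint8),0,2)[0][0]; r=cv2.minAreaRect(cn); print(r,cv2.boxPoints(r)+[460,255])
# predict
yaw=np.arctan2((A-C)[1],(A-C)[0])-np.pi/2
print("yaw AC",np.degrees(yaw))
R=Ro.from_euler('z',yaw).as_matrix(); o=np.array([cen[0],cen[1],0])
pts=np.array([[sx*8,sy*32,z] for z in (150,200) for sx in(-1,1) for sy in (-1,1)])/1000
print(proj(t,o+pts@R.T)); print(proj(s,o+pts@R.T))
tr=np.array([[sx*35,sy*55,z] for z in (0,12) for sx in(-1,1) for sy in (-1,1)])/1000
print(proj(t,o+tr@R.T)); print(proj(s,o+tr@R.T))
pic=t["pixels"][:,:,::-1].copy();pic=cv2.resize(pic,None,fx=4,fy=4,interpolation=cv2.INTER_CUBIC)
for X in list(pts)+list(tr):
    u=proj(t,o+R@X)[0]; cv2.circle(pic,(int(4*u[0]+2),int(4*u[1]+2)),3,(0,255,0),1)
cv2.imwrite("pics/c1.png",pic[880:1380,1640:2240])
pic=s["pixels"][:,:,::-1].copy();pic=cv2.resize(pic,None,fx=4,fy=4,interpolation=cv2.INTER_CUBIC)
for X in list(pts)+list(tr):
    u=proj(s,o+R@X)[0]; cv2.circle(pic,(int(4*u[0]+2),int(4*u[1]+2)),3,(0,255,0),1)
cv2.imwrite("pics/c2.png",pic[1200:1800,1280:1720])
```

```text
tray [ 0.4552 -0.065   0.012 ] [ 0.5151 -0.0943  0.012 ] [ 0.4102 -0.1622  0.012 ] lens AB(70) AC(110) 0.06670207796724077 0.10720920306553208
yaw from AB -26.100931591785287 yaw AC -24.85797236412304 [-0.4204 -0.9074  0.    ] centre [ 0.4626 -0.1283  0.012 ]
[  7   8  52  37 783]
((32.400455474853516, 26.617938995361328), (36.06507110595703, 50.44496154785156), 88.53119659423828) [[466.724  264.2378]
 [517.1524 262.9448]
 [518.0769 298.998 ]
 [467.6485 300.2911]]
yaw AC -24.857972364123032
[[501.064  293.0817]
 [464.0643 276.7236]
 [504.4839 283.9412]
 [467.6293 267.6673]
 [512.2231 289.0039]
 [472.9353 271.6428]
 [515.7937 279.3099]
 [476.6731 262.0423]]
[[371.7777 378.6152]
 [362.7183 338.7616]
 [383.721  377.5262]
 [373.8058 337.8263]
 [375.307  356.3856]
 [365.5169 316.1838]
 [387.9177 355.2863]
 [377.18   315.2469]]
[[480.4015 321.1492]
 [426.055  297.0092]
 [493.4637 286.9467]
 [439.8627 263.2809]
 [482.3396 320.7   ]
 [427.3279 296.2699]
 [495.5241 286.0887]
 [441.2791 262.1433]]
[[348.1547 450.1143]
 [337.368  383.7802]
 [394.4061 445.3038]
 [378.7222 379.9581]
 [348.5985 446.3846]
 [337.6552 379.7942]
 [395.3709 441.5537]
 [379.4281 375.9645]]
```

View pics/c1.png

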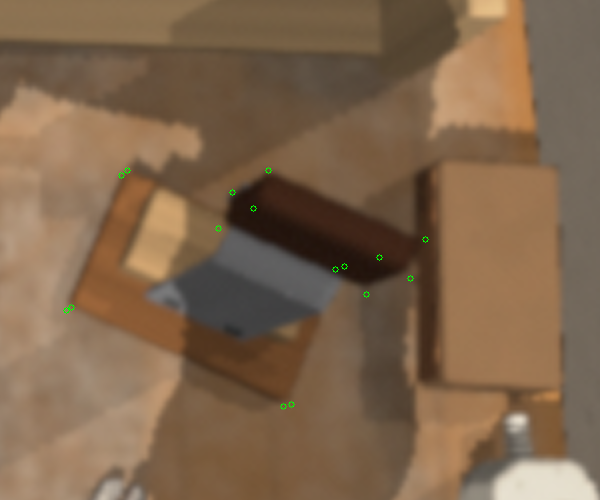

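View pics/c2.png

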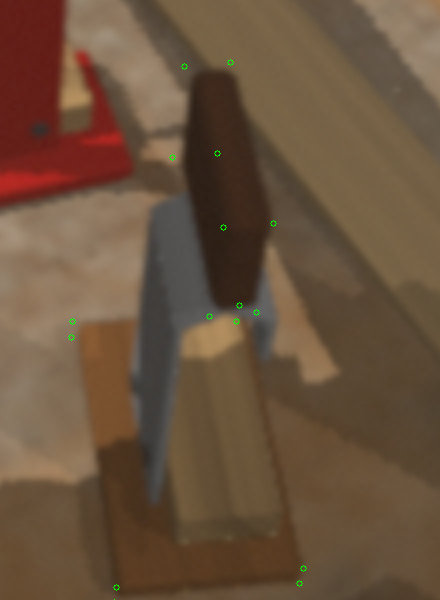

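Run:
```python
from h import *
np.set_printoptions(precision=4,suppress=True)
t=cam("top");s=cam("scene")
crop(t,380,160,50,50,12,"pics/d1.png");crop(s,370,235,60,50,12,"pics/d2.png")
f=lambda x,y:(290+x/3,160+y/3)
g=lambda x,y:(320+x/3,190+y/3)
L=plane(t,f(88,80),.155);Rr=plane(t,f(724,105),.155)
print("top",L,Rr,np.linalg.norm(L-Rr))
L2=plane(s,g(113,78),.155);R2=plane(s,g(528,502),.155); print("scene",L2,R2,np.linalg.norm(L2-R2))
print(tri(t,f(88,80),s,g(113,78)),tri(t,f(724,105),s,g(528,502)))
d=(L-Rr)/np.linalg.norm(L-Rr);print("yaw",np.degrees(np.arctan2(-d[0],d[1])))
mid=(L+Rr)/2
for y in (-.18,-.1,0,.03,.04,.05,.06,.18):
    print(y,proj(t,mid+d*y)[0],proj(s,mid+d*y)[0])
```

```text
top [0.6184 0.1332 0.155 ] [ 0.603  -0.2174  0.155 ] 0.3509093717245251
scene [0.6196 0.1322 0.155 ] [ 0.6041 -0.2154  0.155 ] 0.3479911149696756
(array([0.6193, 0.1329, 0.1544]), np.float64(0.0014818227088274098)) (array([ 0.6022, -0.2163,  0.1575]), np.float64(4.6959915828411475e-06))
yaw -2.5085718902871945
-0.18 [533.9894 195.1169] [499.0731 361.3252]
-0.1 [486.7545 193.0872] [458.235  319.6814]
0 [426.5466 190.6448] [415.6045 276.1344]
0.03 [408.3062 189.9352] [404.2801 264.5532]
0.04 [402.2128 189.7012] [400.6362 260.8254]
0.05 [396.1138 189.4685] [397.0548 257.161 ]
0.06 [390.0095 189.2371] [393.5341 253.5583]
0.18 [316.5497 186.5695] [355.4946 214.5963]
```

View pics/d1.png

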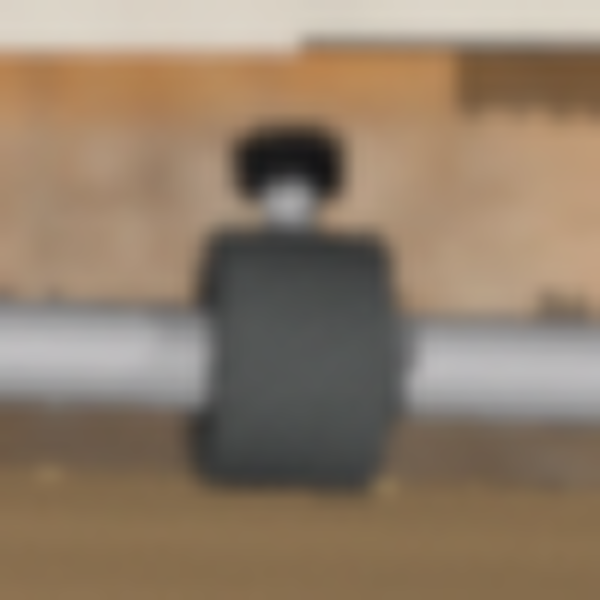

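View pics/d2.png

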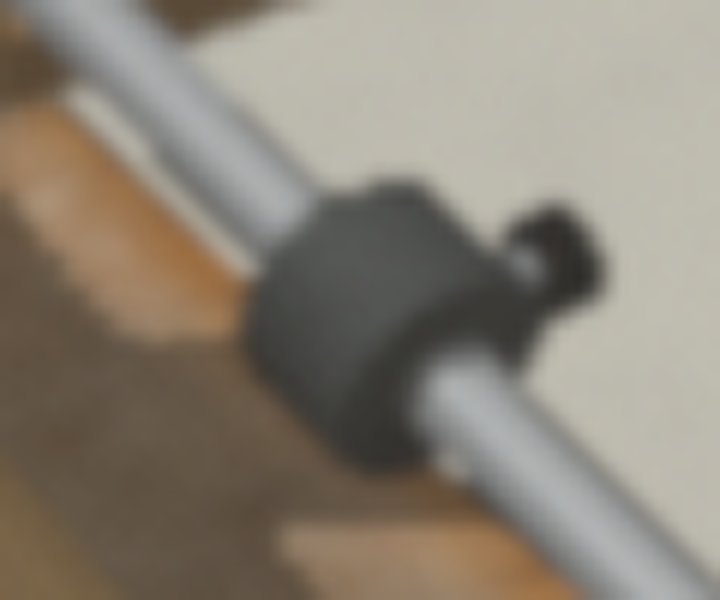

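The scene view shows two carrier-shaped things: the red one at scene (320,310) / top (375,283), and the wooden one with a grey strap and dark grip at scene (368,395) / top (470,287). I'm choosing the wooden one. The crops confirm a brown wooden tray, a pale block and the lip facing the rack. Other look-alikes are the brown box at top (532,290) and the loose pale block at top (338,355).

Measured:
- **Carrier:** (0.463, -0.128), yaw about -25°.
- **Rail middle:** (0.611, -0.042), yaw -2.5°.
- **Collar face:** rack y about +0.0215.

Next I swing over to the carrier.

```bash
python3 -m creep '[{"tx":-0.03,"ty":-0.006,"tz":-0.004,"rz":3},{"tx":-0.058,"ty":-0.013,"tz":-0.004,"rz":5.3},{"tx":-0.058,"ty":-0.013,"tz":-0.004,"rz":5.3},{"tx":-0.058,"ty":-0.013,"tz":-0.004,"rz":5.3},{"tx":-0.058,"ty":-0.013,"tz":-0.004,"rz":5.3},{"tx":-0.058,"ty":-0.013,"tz":-0.004,"rz":5.6},{"tx":-0.058,"ty":-0.013,"tz":-0.004,"rz":5.6},{"tx":-0.058,"ty":-0.013,"tz":-0.004,"rz":5.6},{"tx":-0.055,"ty":-0.013,"tz":-0.004,"rz":6},{"tx":-0.055,"ty":-0.013,"tz":-0.004,"rz":6},{"tx":-0.055,"ty":-0.013,"tz":-0.004,"rz":6},{"tx":-0.05,"ty":-0.01,"rz":6},{"tx":-0.03,"ty":-0.01,"rz":4},{}]' 0.087 30
python3 - <<'E'
from h import *
o=env.get_obs();print(o['tool_pos'],o['tool_rot'],o['qpos'])
cam("top","pics/e1.png");cam("wrist","pics/e2.png")
E
```

```text
[0.21853766 0.61217511 0.24760257] [1.79994406e+02 3.23674685e-03 1.60356140e+02] [-69.55020072  18.3902046   -4.01461203  83.10792142   1.29496426
  78.5414051   -3.26144569]$[0]: bad value
```

```bash
python3 -m creep '[{"tx":-0.03,"ty":-0.006,"tz":-0.004,"rx":0,"ry":0,"rz":3}]' 0.087 30; python3 -m creep '[{"tx":-0.058,"ty":-0.013,"tz":-0.004,"rx":0.0,"ry":0.0,"rz":5.3}]'
```

```text
time_s: 0.78
tool_pos: [0.242, 0.5974, 0.2512]
tool_rot: [-180.0, -0.1, 157.6]
force: [0.8, -0.0, 0.3]
grip_width: 0.0869
time_s: 0.9
tool_pos: [0.2925, 0.5626, 0.2556]
tool_rot: [180.0, -0.1, 152.1]
force: [0.6, -0.2, 0.0]
grip_width: 0.0868
```

All six keys are required.

```bash
python3 -m creep '[{"tx":-0.058,"ty":-0.013,"tz":-0.004,"rx":0,"ry":0,"rz":5.3},{"tx":-0.058,"ty":-0.013,"tz":-0.004,"rx":0,"ry":0,"rz":5.3},{"tx":-0.058,"ty":-0.013,"tz":-0.004,"rx":0,"ry":0,"rz":5.3},{"tx":-0.058,"ty":-0.013,"tz":-0.004,"rx":0,"ry":0,"rz":5.6},{"tx":-0.058,"ty":-0.013,"tz":-0.004,"rx":0,"ry":0,"rz":5.6},{"tx":-0.058,"ty":-0.013,"tz":-0.004,"rx":0,"ry":0,"rz":5.6},{"tx":-0.055,"ty":-0.013,"tz":-0.004,"rx":0,"ry":0,"rz":6},{"tx":-0.055,"ty":-0.013,"tz":-0.004,"rx":0,"ry":0,"rz":6},{"tx":-0.055,"ty":-0.013,"tz":-0.004,"rx":0,"ry":0,"rz":6},{"tx":-0.05,"ty":-0.01,"tz":0,"rx":0,"ry":0,"rz":6},{"tx":-0.03,"ty":-0.01,"tz":0,"rx":0,"ry":0,"rz":4},{"tx":0,"ty":0,"tz":0,"rx":0,"ry":0,"rz":0}]'
cat >> h.py <<'E'
def togo(x,y,z,yaw):
    o=env.get_obs(); p=np.array(o['tool_pos']); R=Ro.from_euler('xyz',o['tool_rot'],degrees=True).as_matrix()
    G=Ro.from_euler('xyz',[180,0,yaw],degrees=True).as_matrix()
    print("at",p.round(4),np.array(o['tool_rot']).round(2),"t",round(o['time_s'],2),"q",np.round(o['qpos'],1))
    print("shift tool",(R.T@(np.array([x,y,z])-p)).round(4),"turn",Ro.from_matrix(R.T@G).as_rotvec(degrees=True).round(2))
E
python3 - <<'E'
from h import *
togo(.4626,-.1283,.26,65.3)
cam("top","pics/e1.png");cam("wrist","pics/e2.png")
E
```

```text
time_s: 2.4
tool_pos: [0.5222, 0.026, 0.2921]
tool_rot: [180.0, -0.0, 91.0]
force: [-0.1, 1.4, 0.8]
grip_width: 0.0867
at [0.5222 0.026  0.2921] [ 1.7997e+02 -3.0000e-02  9.1010e+01] t 2.4 q [-32.    1.2  26.8  98.1  -0.6  80.8  -4.1]
shift tool [-0.1532 -0.0623  0.0319] turn [ 2.000e-02 -4.000e-02  2.571e+01]
```

```bash
python3 -m creep '[{"tx":-0.036,"ty":-0.016,"tz":0,"rx":0,"ry":0,"rz":6.4},{"tx":-0.036,"ty":-0.018,"tz":0,"rx":0,"ry":0,"rz":6.4},{"tx":-0.036,"ty":-0.022,"tz":0,"rx":0,"ry":0,"rz":6.4},{"tx":-0.03,"ty":-0.026,"tz":0,"rx":0,"ry":0,"rz":6.4},{"tx":0,"ty":0,"tz":0,"rx":0,"ry":0,"rz":0}]'
python3 - <<'E'
from h import *
togo(.4626,-.1283,.26,65.3)
t=cam("top","pics/e1.png");w=cam("wrist","pics/e2.png")
E
```

```text
time_s: 3.12
tool_pos: [0.4228, -0.0928, 0.292]
tool_rot: [180.0, -0.1, 65.8]
force: [0.4, 0.4, 0.4]
grip_width: 0.0865
at [ 0.4228 -0.0928  0.292 ] [ 1.7998e+02 -1.0000e-01  6.5760e+01] t 3.12 q [-25.8 -12.5  30.  108.7   6.2  82.2 -21.5]
shift tool [-0.0161  0.0508  0.0319] turn [ 0.02 -0.1   0.46]
```

View pics/e2.png

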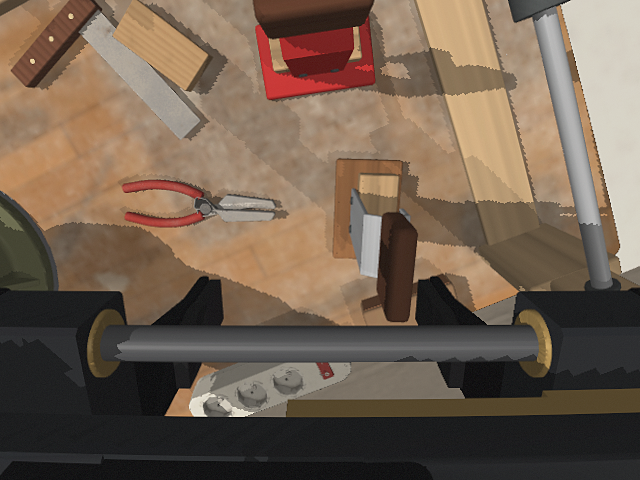

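Run:
```python
from h import *
np.set_printoptions(precision=4,suppress=True)
w=cam("wrist")
yaw=np.radians(-24.8);R=Ro.from_euler('z',yaw).as_matrix(); o=np.array([.4626,-.1283,0])
pts=np.array([[sx*8,sy*32,z] for z in (150,200) for sx in(-1,1) for sy in (-1,1)]+[[sx*35,sy*55,12] for sx in(-1,1) for sy in (-1,1)])/1000
pic=cv2.resize(w["pixels"][:,:,::-1],None,fx=3,fy=3,interpolation=cv2.INTER_CUBIC)
for X in pts:
    u=proj(w,o+R@X)[0]; cv2.circle(pic,(int(3*u[0]+1),int(3*u[1]+1)),4,(0,255,0),1)
cv2.imwrite("pics/f1.png",pic[440:990,900:1400])
```

```text
(no output)
```

View pics/f1.png

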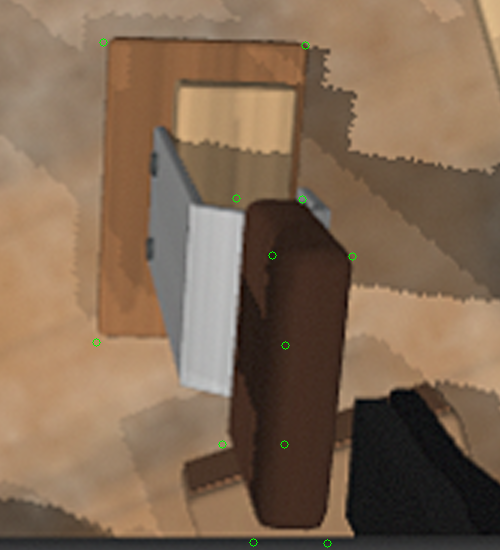

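The wrist overlay agrees with the wooden carrier to about 2 mm, with the tray at about (370,210) and the grip at (398,265). Now I align and descend.

```bash
python3 -m creep '[{"tx":-0.007,"ty":0.025,"tz":0,"rx":0,"ry":0,"rz":0.5},{"tx":-0.0075,"ty":0.025,"tz":0.01,"rx":0,"ry":0,"rz":0.3},{"tx":0,"ty":0,"tz":0.03,"rx":0,"ry":0,"rz":0},{"tx":0,"ty":0,"tz":0,"rx":0,"ry":0,"rz":0}]'
python3 - <<'E'
from h import *
togo(.4634,-.1265,.186,65.2)
E
```

```text
time_s: 3.78
tool_pos: [0.4629, -0.1252, 0.2494]
tool_rot: [-179.7, 0.2, 65.1]
force: [0.1, 0.5, 0.7]
grip_width: 0.0868
at [ 0.4629 -0.1252  0.2494] [-1.7974e+02  1.7000e-01  6.5110e+01] t 3.77 q [-24.6  -4.1  35.2 107.2   2.5  76.5 -15. ]
shift tool [-0.0008  0.0013  0.0634] turn [-0.26  0.17 -0.09]
```

```bash
python3 -m creep '[{"tx":0,"ty":0.001,"tz":0.03,"rx":0,"ry":0,"rz":0},{"tx":0,"ty":0,"tz":0.025,"rx":0,"ry":0,"rz":0},{"tx":0,"ty":0,"tz":0.008,"rx":0,"ry":0,"rz":0},{"tx":0,"ty":0,"tz":0,"rx":0,"ry":0,"rz":0}]' 
python3 -m creep '[{"tx":0,"ty":0,"tz":0,"rx":0,"ry":0,"rz":0},{"tx":0,"ty":0,"tz":0,"rx":0,"ry":0,"rz":0},{"tx":0,"ty":0,"tz":0,"rx":0,"ry":0,"rz":0},{"tx":0,"ty":0,"tz":0,"rx":0,"ry":0,"rz":0},{"tx":0,"ty":0,"tz":0,"rx":0,"ry":0,"rz":0},{"tx":0,"ty":0,"tz":0,"rx":0,"ry":0,"rz":0}]' 0.0 35
python3 - <<'E'
from h import *
togo(.4634,-.1265,.186,65.2)
cam("scene","pics/g1.png")
E
```

```text
time_s: 4.28
tool_pos: [0.4648, -0.1267, 0.1892]
tool_rot: [180.0, 0.0, 65.0]
force: [0.5, 0.0, 0.5]
grip_width: 0.0871
time_s: 5.03
tool_pos: [0.4642, -0.1272, 0.1886]
tool_rot: [-180.0, -0.0, 65.0]
force: [0.6, -0.5, -0.0]
grip_width: 0.035
at [ 0.4642 -0.1272  0.1886] [-1.800e+02 -1.000e-02  6.496e+01] t 5.03 q [-24.1  -1.1  36.2 112.    0.7  68.9 -13.2]
shift tool [ 0.0003 -0.001   0.0026] turn [-0.   -0.01 -0.24]
```

View pics/g1.png

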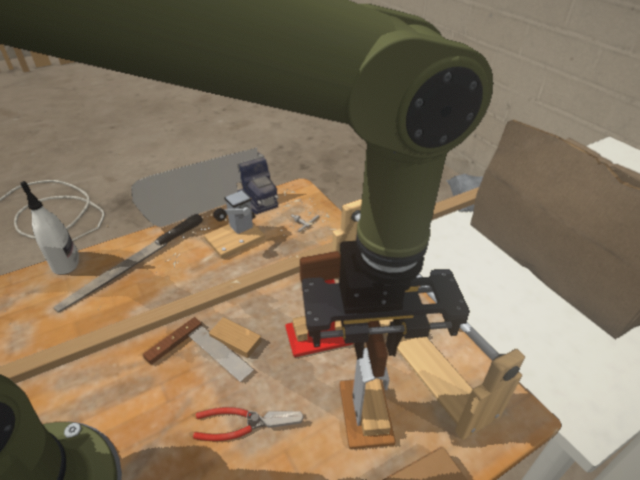

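```bash
python3 -m creep '[{"tx":0,"ty":0,"tz":0,"rx":0,"ry":0,"rz":0},{"tx":0,"ty":0,"tz":0,"rx":0,"ry":0,"rz":0},{"tx":0,"ty":0,"tz":0,"rx":0,"ry":0,"rz":0},{"tx":0,"ty":0,"tz":0,"rx":0,"ry":0,"rz":0}]' 0.0 35
```

```text
time_s: 5.58
tool_pos: [0.4643, -0.1271, 0.1885]
tool_rot: [180.0, -0.0, 65.0]
force: [-0.3, 0.4, -1.3]
grip_width: 0.0158
```

```bash
python3 -m creep '[{"tx":0,"ty":0,"tz":-0.01,"rx":0,"ry":0,"rz":0},{"tx":0,"ty":0,"tz":-0.02,"rx":0,"ry":0,"rz":0},{"tx":0,"ty":0,"tz":-0.025,"rx":0,"ry":0,"rz":0},{"tx":0,"ty":0,"tz":-0.025,"rx":0,"ry":0,"rz":0},{"tx":0,"ty":0,"tz":-0.008,"rx":0,"ry":0,"rz":0},{"tx":0,"ty":0,"tz":0,"rx":0,"ry":0,"rz":0}]'
python3 - <<'E'
from h import *
togo(.54,-.147,.2735,87.5)
cam("scene","pics/g2.png")
E
```

```text
time_s: 6.32
tool_pos: [0.4641, -0.1272, 0.2765]
tool_rot: [180.0, -0.0, 65.0]
force: [-0.1, -0.5, -4.8]
grip_width: 0.0157
at [ 0.4641 -0.1272  0.2765] [ 1.800e+02 -1.000e-02  6.496e+01] t 6.33 q [-24.8  -5.1  35.1 104.8   3.   79.4 -15.3]
shift tool [0.0142 0.0771 0.003 ] turn [ 0.000e+00 -1.000e-02 -2.254e+01]
```

View pics/g2.png

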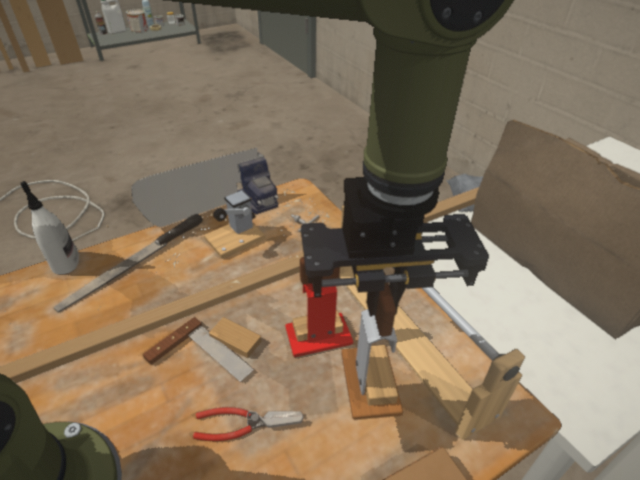

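```bash
python3 -m creep '[{"tx":0.005,"ty":0.02,"tz":0,"rx":0,"ry":0,"rz":-5.5},{"tx":0.002,"ty":0.025,"tz":0,"rx":0,"ry":0,"rz":-6},{"tx":-0.002,"ty":0.025,"tz":0,"rx":0,"ry":0,"rz":-6},{"tx":-0.006,"ty":0.008,"tz":0,"rx":0,"ry":0,"rz":-5},{"tx":0,"ty":0,"tz":0,"rx":0,"ry":0,"rz":0},{"tx":0,"ty":0,"tz":0,"rx":0,"ry":0,"rz":0}]'
python3 - <<'E'
from h import *
togo(.54,-.147,.2735,87.5)
cam("scene","pics/g3.png");cam("top","pics/g4.png")
E
```

```text
time_s: 7.12
tool_pos: [0.5389, -0.152, 0.2757]
tool_rot: [-179.9, -0.0, 87.4]
force: [-0.6, -0.5, -3.7]
grip_width: 0.0156
at [ 0.5389 -0.152   0.2757] [-1.799e+02 -3.000e-02  8.737e+01] t 7.12 q [-22.1   7.3  38.7  95.   -4.7  79.4  14.6]
shift tool [0.0051 0.0009 0.0022] turn [-0.1  -0.03 -0.13]
```

View pics/g3.png

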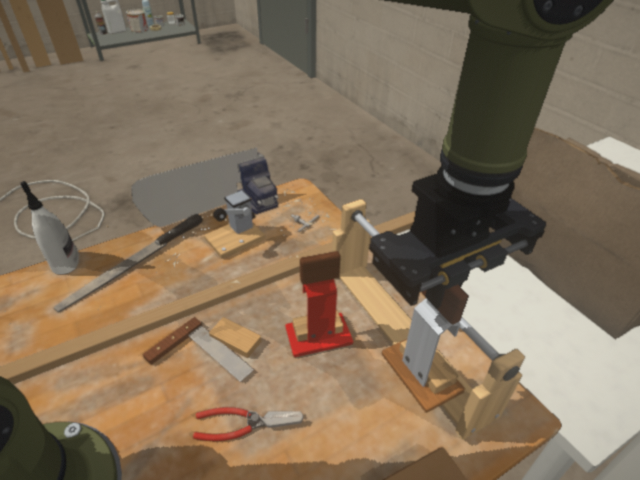

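View pics/g4.png

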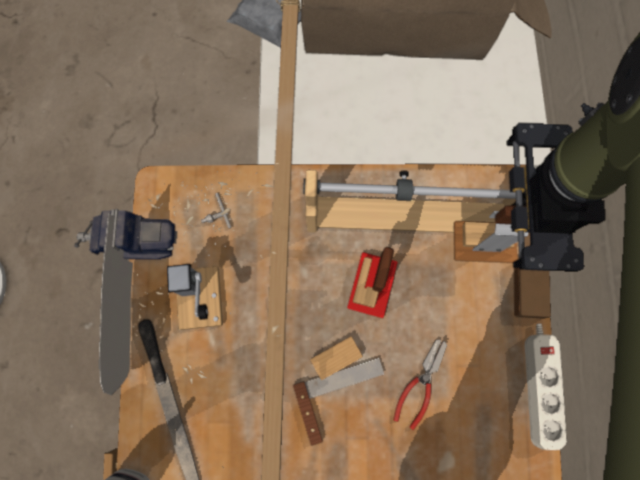

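```bash
cat >> h.py <<'E'
def overlay(n,name,org,yaw,x,y,w,h,f,extra=[]):
    c=cam(n);R=Ro.from_euler('z',yaw,degrees=True).as_matrix();org=np.array(org)
    pts=np.array([[sx*8,sy*32,z] for z in (150,200) for sx in(-1,1) for sy in (-1,1)]+[[sx*35,sy*55,z] for z in (0,12) for sx in(-1,1) for sy in (-1,1)])/1000
    pts=org+pts@R.T
    pic=cv2.resize(c["pixels"][:,:,::-1],None,fx=f,fy=f,interpolation=cv2.INTER_CUBIC)
    for u in proj(c,pts): cv2.circle(pic,(int(f*u[0]+f/2),int(f*u[1]+f/2)),3,(0,255,0),1)
    for u in (proj(c,extra) if len(extra) else []): cv2.circle(pic,(int(f*u[0]+f/2),int(f*u[1]+f/2)),3,(255,0,255),1)
    cv2.imwrite(name,pic[y*f:(y+h)*f,x*f:(x+w)*f])
E
python3 - <<'E'
from h import *
o=env.get_obs();p=o['tool_pos']; org=[p[0],p[1],p[2]-.1885]
rail=[[.6107+.0438*s,-.0421+.999*s,.155] for s in (-.17,-.105,0,.0215)]
overlay("top","pics/h1.png",org,-2.6,440,160,110,110,5,rail)
overlay("scene","pics/h2.png",org,-2.6,370,260,160,160,4,rail)
E
```

```text
(no output)
```

View pics/h1.png

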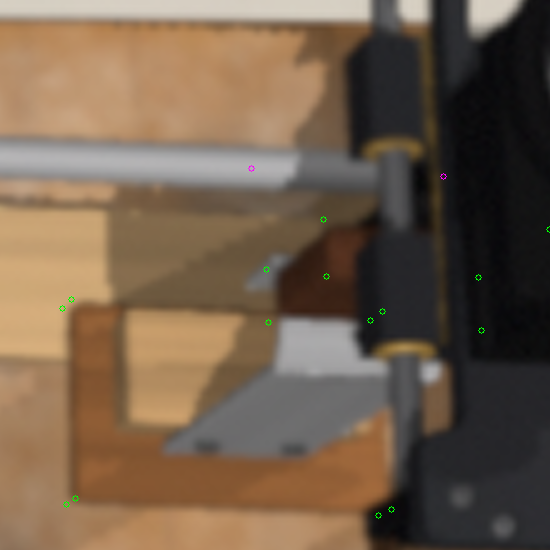

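View pics/h2.png

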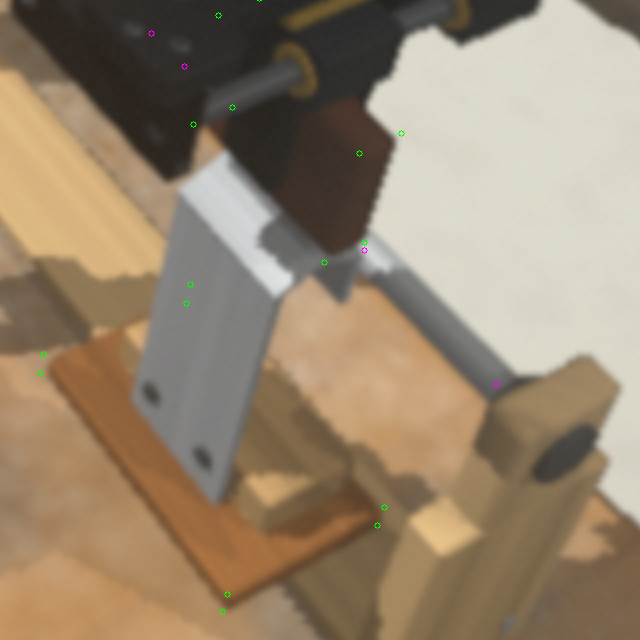

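```bash
python3 -m creep '[{"tx":0.003,"ty":0.015,"tz":0,"rx":0,"ry":0,"rz":0},{"tx":0.002,"ty":0.02,"tz":0,"rx":0,"ry":0,"rz":0},{"tx":0,"ty":0.02,"tz":0,"rx":0,"ry":0,"rz":0},{"tx":0,"ty":0.012,"tz":0,"rx":0,"ry":0,"rz":0},{"tx":0,"ty":0,"tz":0,"rx":0,"ry":0,"rz":0},{"tx":0,"ty":0,"tz":0,"rx":0,"ry":0,"rz":0}]'
python3 - <<'E'
from h import *
togo(.606,-.147,.2135,87.5)
o=env.get_obs();p=o['tool_pos']; org=[p[0],p[1],p[2]-.1885]
rail=[[.6107+.0438*s,-.0421+.999*s,.155] for s in (-.17,-.105,0,.0215)]
overlay("top","pics/i1.png",org,-2.6,440,140,110,110,5,rail)
overlay("scene","pics/i2.png",org,-2.6,370,240,160,160,4,rail)
E
```

```text
time_s: 8.07
tool_pos: [0.6063, -0.1507, 0.2765]
tool_rot: [-180.0, 0.0, 87.4]
force: [-1.0, -0.1, -3.4]
grip_width: 0.0158
at [ 0.6063 -0.1507  0.2765] [-179.96    0.     87.43] t 8.07 q [-19.3  16.8  38.6  85.8 -10.5  81.2  17.1]
shift tool [ 0.0036 -0.0004  0.063 ] turn [-0.04  0.   -0.07]
```

View pics/i1.png

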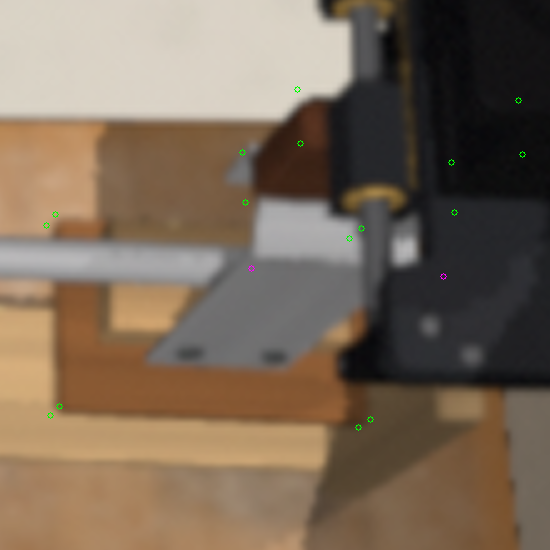

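View pics/i2.png

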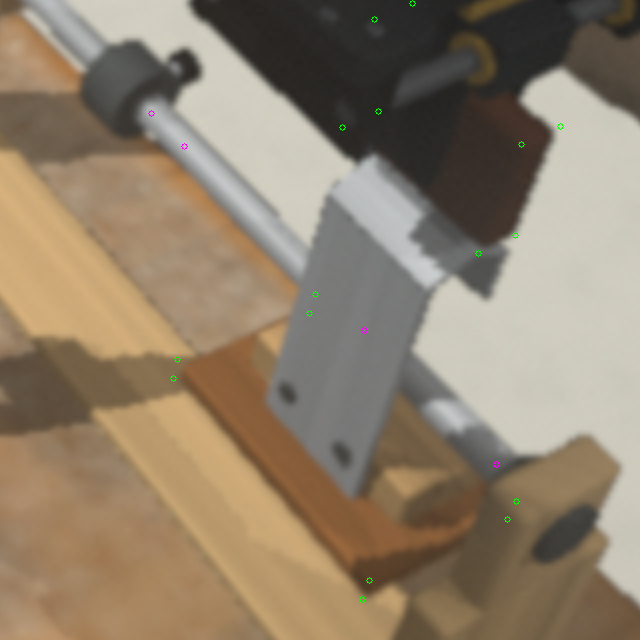

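```bash
python3 -m creep '[{"tx":0.006,"ty":0,"tz":0.01,"rx":0,"ry":0,"rz":0},{"tx":0,"ty":0,"tz":0.015,"rx":0,"ry":0,"rz":0},{"tx":0,"ty":0,"tz":0.015,"rx":0,"ry":0,"rz":0},{"tx":0,"ty":0,"tz":0.01,"rx":0,"ry":0,"rz":0},{"tx":0,"ty":0,"tz":0,"rx":0,"ry":0,"rz":0}]'
python3 - <<'E'
from h import *
togo(.606,-.147,.2135,87.5)
o=env.get_obs();p=o['tool_pos']; org=[p[0],p[1],p[2]-.1885];print(o['force'],o['wrist_torque'])
rail=[[.6107+.0438*s,-.0421+.999*s,.155] for s in (-.17,-.105,0,.0215)]
overlay("scene","pics/j2.png",org,-2.6,370,240,160,160,4,rail)
E
```

```text
time_s: 8.8
tool_pos: [0.6064, -0.1443, 0.2252]
tool_rot: [-179.9, -0.0, 87.4]
force: [0.2, -0.4, -3.0]
grip_width: 0.0158
at [ 0.6064 -0.1443  0.2252] [-1.7987e+02 -1.0000e-02  8.7450e+01] t 8.8 q [-19.6  18.2  37.9  90.1 -11.4  75.8  17.2]
shift tool [-0.0027 -0.0003  0.0117] turn [-0.13 -0.01 -0.05]
[ 0.1951645  -0.41504497 -2.95578894] [-0.07321211  0.12673475  0.04447745]
```

View pics/j2.png

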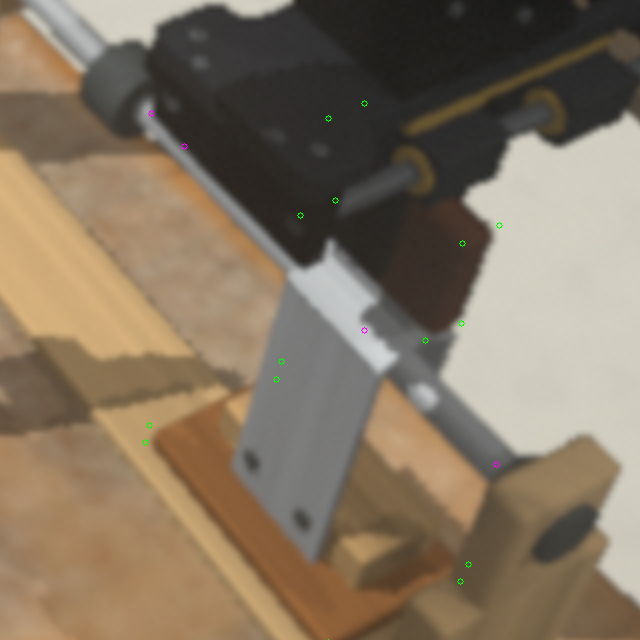

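Rail is between strap and lip, and there is free space at both ends. I lower gently until it seats.

```bash
python3 -m creep '[{"tx":0,"ty":0,"tz":0.004,"rx":0,"ry":0,"rz":0},{"tx":0,"ty":0,"tz":0.003,"rx":0,"ry":0,"rz":0},{"tx":0,"ty":0,"tz":0,"rx":0,"ry":0,"rz":0}]'
python3 -m creep '[{"tx":0,"ty":0,"tz":0.002,"rx":0,"ry":0,"rz":0},{"tx":0,"ty":0,"tz":0,"rx":0,"ry":0,"rz":0}]'
python3 -m creep '[{"tx":0,"ty":0,"tz":0.0015,"rx":0,"ry":0,"rz":0},{"tx":0,"ty":0,"tz":0,"rx":0,"ry":0,"rz":0}]'
```

```text
time_s: 9.22
tool_pos: [0.607, -0.1443, 0.2194]
tool_rot: [-180.0, -0.0, 87.5]
force: [-0.2, 0.9, -4.1]
grip_width: 0.0157
time_s: 9.48
tool_pos: [0.6071, -0.1443, 0.2175]
tool_rot: [-180.0, -0.0, 87.5]
force: [-0.3, -0.7, -3.8]
grip_width: 0.0158
time_s: 9.72
tool_pos: [0.6071, -0.1443, 0.2159]
tool_rot: [-180.0, -0.0, 87.5]
force: [-0.6, 0.0, -3.7]
grip_width: 0.0159
```

```bash
for i in 1 ; do python3 -m creep '[{"tx":0,"ty":0,"tz":0.0015,"rx":0,"ry":0,"rz":0},{"tx":0,"ty":0,"tz":0,"rx":0,"ry":0,"rz":0}]'; done
python3 -m creep '[{"tx":0,"ty":0,"tz":0.001,"rx":0,"ry":0,"rz":0},{"tx":0,"ty":0,"tz":0,"rx":0,"ry":0,"rz":0}]'
```

```text
time_s: 9.98
tool_pos: [0.607, -0.1443, 0.2144]
tool_rot: [-180.0, -0.0, 87.5]
force: [0.2, 0.5, -4.0]
grip_width: 0.0159
time_s: 10.22
tool_pos: [0.6072, -0.1444, 0.2138]
tool_rot: [180.0, -0.0, 87.5]
force: [-1.1, 0.3, -3.0]
grip_width: 0.0156
```

```bash
python3 -m creep '[{"tx":0,"ty":0,"tz":0.001,"rx":0,"ry":0,"rz":0},{"tx":0,"ty":0,"tz":0,"rx":0,"ry":0,"rz":0}]'
python3 -m creep '[{"tx":0,"ty":0,"tz":0.0005,"rx":0,"ry":0,"rz":0},{"tx":0,"ty":0,"tz":0,"rx":0,"ry":0,"rz":0}]'
```

```text
time_s: 10.48
tool_pos: [0.6073, -0.1444, 0.2137]
tool_rot: [180.0, -0.0, 87.5]
force: [-2.6, 0.9, 4.8]
grip_width: 0.0159
time_s: 10.72
tool_pos: [0.6073, -0.1444, 0.2136]
tool_rot: [179.9, -0.0, 87.5]
force: [-3.6, -0.2, 6.8]
grip_width: 0.0157
```

```bash
python3 -m creep '[{"tx":0,"ty":-0.0004,"tz":-0.0008,"rx":0,"ry":0,"rz":0},{"tx":0,"ty":0,"tz":0,"rx":0,"ry":0,"rz":0}]'
python3 -m creep '[{"tx":0.004,"ty":0,"tz":0,"rx":0,"ry":0,"rz":0},{"tx":0.008,"ty":0,"tz":0,"rx":0,"ry":0,"rz":0},{"tx":0.008,"ty":0,"tz":0,"rx":0,"ry":0,"rz":0},{"tx":0,"ty":0,"tz":0,"rx":0,"ry":0,"rz":0}]'
```

```text
time_s: 10.98
tool_pos: [0.6072, -0.1444, 0.2136]
tool_rot: [179.9, -0.0, 87.5]
force: [-1.6, 1.1, 5.7]
grip_width: 0.0156
time_s: 11.48
tool_pos: [0.6076, -0.1269, 0.2135]
tool_rot: [179.9, 0.2, 87.4]
force: [-2.0, -4.9, 4.8]
grip_width: 0.0155
```

```bash
python3 -m creep '[{"tx":0,"ty":-0.0003,"tz":-0.0007,"rx":0,"ry":0,"rz":0},{"tx":0,"ty":0,"tz":0,"rx":0,"ry":0,"rz":0}]'
python3 -m creep '[{"tx":0.006,"ty":0,"tz":0,"rx":0,"ry":0,"rz":0},{"tx":0.01,"ty":0,"tz":0,"rx":0,"ry":0,"rz":0},{"tx":0.008,"ty":0,"tz":0,"rx":0,"ry":0,"rz":0},{"tx":0,"ty":0,"tz":0,"rx":0,"ry":0,"rz":0}]'
```

```text
time_s: 11.72
tool_pos: [0.6075, -0.1255, 0.2135]
tool_rot: [179.9, 0.1, 87.4]
force: [0.4, -4.6, 1.8]
grip_width: 0.0156
time_s: 12.22
tool_pos: [0.6088, -0.0981, 0.2135]
tool_rot: [180.0, -0.1, 87.6]
force: [1.1, -0.6, 2.2]
grip_width: 0.0158
```

```bash
python3 -m creep '[{"tx":0.008,"ty":0,"tz":-0.0002,"rx":0,"ry":0,"rz":0},{"tx":0.01,"ty":0,"tz":0,"rx":0,"ry":0,"rz":0},{"tx":0.01,"ty":0,"tz":0,"rx":0,"ry":0,"rz":0},{"tx":0.006,"ty":0,"tz":0,"rx":0,"ry":0,"rz":0},{"tx":0,"ty":0,"tz":0,"rx":0,"ry":0,"rz":0}]'
python3 - <<'E'
from h import *
c=cam("top");s=cam("scene")
crop(c,360,140,180,150,4,"pics/k1.png");crop(s,340,200,150,150,4,"pics/k2.png")
E
```

```text
time_s: 12.85
tool_pos: [0.61, -0.0644, 0.2137]
tool_rot: [-180.0, -0.1, 87.6]
force: [2.6, 0.1, -0.6]
grip_width: 0.0159
```

View pics/k1.png

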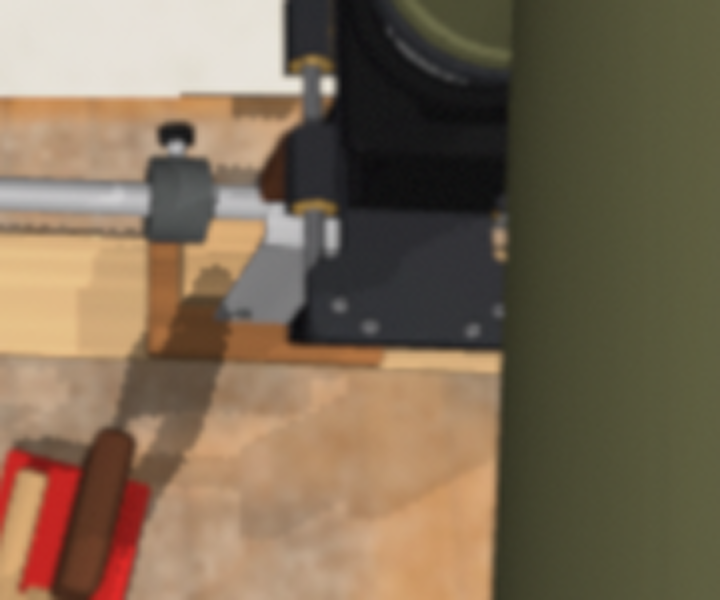

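View pics/k2.png

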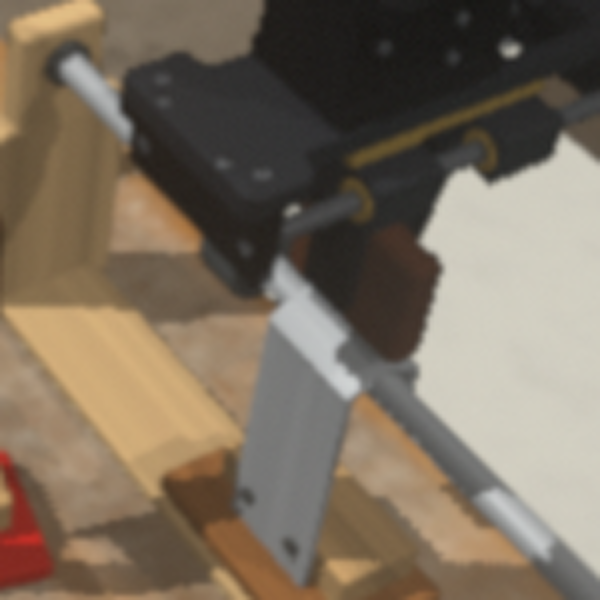

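```bash
python3 -m creep '[{"tx":0.005,"ty":0.0004,"tz":0.0002,"rx":0,"ry":0,"rz":0},{"tx":0.005,"ty":0,"tz":0,"rx":0,"ry":0,"rz":0},{"tx":0.003,"ty":0,"tz":0,"rx":0,"ry":0,"rz":0},{"tx":0,"ty":0,"tz":0,"rx":0,"ry":0,"rz":0}]'
python3 -m creep '[{"tx":0.001,"ty":0,"tz":0,"rx":0,"ry":0,"rz":0},{"tx":0.001,"ty":0,"tz":0,"rx":0,"ry":0,"rz":0}]'
python3 -m creep '[{"tx":0.001,"ty":0,"tz":0,"rx":0,"ry":0,"rz":0}]'
```

```text
time_s: 13.45
tool_pos: [0.6108, -0.0532, 0.2136]
tool_rot: [-180.0, -0.0, 87.5]
force: [0.8, -1.7, -0.4]
grip_width: 0.0158
time_s: 13.7
tool_pos: [0.6108, -0.0518, 0.2135]
tool_rot: [-180.0, 0.0, 87.4]
force: [1.2, -3.1, -0.6]
grip_width: 0.0158
time_s: 13.82
tool_pos: [0.6108, -0.0506, 0.2135]
tool_rot: [-180.0, 0.0, 87.4]
force: [0.7, -2.9, 0.4]
grip_width: 0.0157
```

```bash
python3 -m creep '[{"tx":0.001,"ty":0,"tz":-0.0001,"rx":0,"ry":0,"rz":0}]'
python3 -m creep '[{"tx":0.001,"ty":0,"tz":0,"rx":0,"ry":0,"rz":0}]'
python3 - <<'E'
from h import *
print(env.get_obs()['force'])
c=cam("top");s=cam("scene")
crop(c,380,160,80,60,8,"pics/l1.png");crop(s,370,220,90,80,7,"pics/l2.png")
E
```

```text
time_s: 13.95
tool_pos: [0.6109, -0.0493, 0.2136]
tool_rot: [-180.0, -0.0, 87.5]
force: [0.8, -2.4, -1.3]
grip_width: 0.0159
time_s: 14.08
tool_pos: [0.611, -0.0482, 0.2135]
tool_rot: [-180.0, -0.0, 87.5]
force: [1.0, -2.9, -0.8]
grip_width: 0.0156
[ 1.02523579 -2.94276582 -0.81173598]
```

View pics/l1.png

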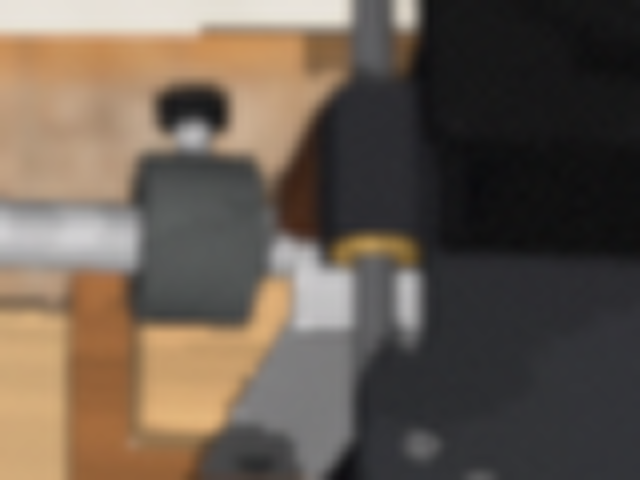

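```bash
python3 -m creep '[{"tx":0.001,"ty":0,"tz":0,"rx":0,"ry":0,"rz":0},{"tx":0.001,"ty":0,"tz":0,"rx":0,"ry":0,"rz":0}]'
python3 -m creep '[{"tx":0.0007,"ty":0,"tz":0,"rx":0,"ry":0,"rz":0}]'
python3 -m creep '[{"tx":0.0007,"ty":0,"tz":0,"rx":0,"ry":0,"rz":0}]'
```

```text
time_s: 14.42
tool_pos: [0.611, -0.0463, 0.2135]
tool_rot: [-180.0, -0.0, 87.5]
force: [1.2, -2.7, -2.0]
grip_width: 0.0153
time_s: 14.55
tool_pos: [0.6111, -0.0455, 0.2135]
tool_rot: [-180.0, -0.0, 87.5]
force: [0.5, -1.2, -1.4]
grip_width: 0.0157
time_s: 14.68
tool_pos: [0.6111, -0.0448, 0.2136]
tool_rot: [-180.0, -0.0, 87.5]
force: [0.5, -1.5, -1.7]
grip_width: 0.0156
```

```bash
python3 -m creep '[{"tx":0.0007,"ty":0,"tz":0,"rx":0,"ry":0,"rz":0}]'
```

```text
time_s: 14.8
tool_pos: [0.6112, -0.0441, 0.2136]
tool_rot: [-180.0, -0.0, 87.5]
force: [0.2, -1.1, -1.3]
grip_width: 0.0162
```

```bash
python3 -m creep '[{"tx":0.0007,"ty":0,"tz":0,"rx":0,"ry":0,"rz":0}]'
python3 - <<'E'
from h import *
c=cam("top")
crop(c,380,160,80,60,8,"pics/m1.png")
E
```

```text
time_s: 14.92
tool_pos: [0.6112, -0.0434, 0.2136]
tool_rot: [-180.0, -0.0, 87.5]
force: [0.1, -0.7, -1.7]
grip_width: 0.0158
```

View pics/m1.png

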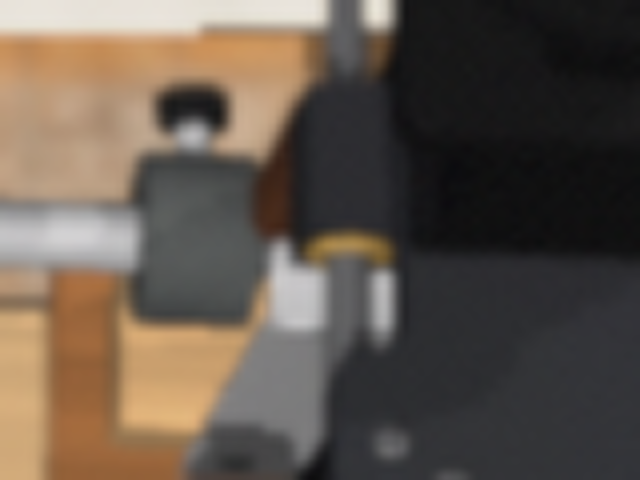

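```bash
python3 -m creep '[{"tx":0.0005,"ty":0,"tz":0,"rx":0,"ry":0,"rz":0}]'
python3 -m creep '[{"tx":0.0005,"ty":0,"tz":0,"rx":0,"ry":0,"rz":0}]'
```

```text
time_s: 15.1
tool_pos: [0.6112, -0.043, 0.2136]
tool_rot: [-180.0, -0.0, 87.5]
force: [0.4, -1.0, -1.3]
grip_width: 0.016
time_s: 15.22
tool_pos: [0.6112, -0.0425, 0.2135]
tool_rot: [-180.0, -0.0, 87.5]
force: [0.9, -1.1, -1.5]
grip_width: 0.0158
```

```bash
python3 -m creep '[{"tx":0.0005,"ty":0,"tz":0,"rx":0,"ry":0,"rz":0}]'
```

```text
time_s: 15.35
tool_pos: [0.6112, -0.042, 0.2135]
tool_rot: [-180.0, -0.0, 87.5]
force: [1.4, -1.6, -2.2]
grip_width: 0.0157
```

```bash
python3 -m creep '[{"tx":0.0005,"ty":0,"tz":0,"rx":0,"ry":0,"rz":0}]'
```

```text
time_s: 15.48
tool_pos: [0.6113, -0.0414, 0.2136]
tool_rot: [-180.0, -0.0, 87.5]
force: [-0.0, -1.3, -1.7]
grip_width: 0.0161
```

```bash
python3 -m creep '[{"tx":0.0005,"ty":0,"tz":0,"rx":0,"ry":0,"rz":0}]'
```

```text
time_s: 15.6
tool_pos: [0.6113, -0.0409, 0.2136]
tool_rot: [-180.0, -0.0, 87.5]
force: [0.4, -2.7, -3.3]
grip_width: 0.0154
```

```bash
python3 -m creep '[{"tx":0.0004,"ty":0,"tz":0.0002,"rx":0,"ry":0,"rz":0}]'
python3 - <<'E'
from h import *
print(env.get_obs()['force'])
c=cam("top");print(env.get_obs()['force'])
crop(c,380,160,80,60,8,"pics/n1.png")
E
```

```text
time_s: 15.72
tool_pos: [0.6113, -0.0408, 0.2136]
tool_rot: [-180.0, 0.0, 87.5]
force: [0.4, -3.3, -2.0]
grip_width: 0.0156
[ 0.39087703 -3.25499589 -1.9836307 ]
[-0.37575884 -1.88502213 -2.18296995]
```

View pics/n1.png

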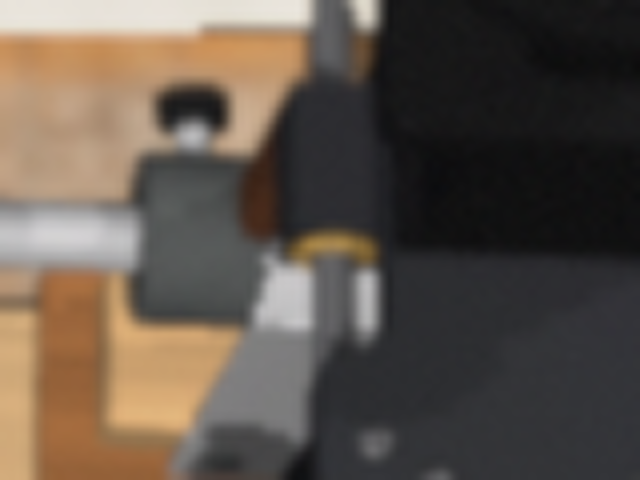

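```bash
python3 -m creep '[{"tx":0.0004,"ty":0,"tz":0,"rx":0,"ry":0,"rz":0}]'
```

```text
time_s: 15.9
tool_pos: [0.6113, -0.0406, 0.2135]
tool_rot: [-180.0, 0.0, 87.4]
force: [-0.6, -1.7, -1.4]
grip_width: 0.0156
```

```bash
python3 -m creep '[{"tx":0.0004,"ty":0,"tz":0,"rx":0,"ry":0,"rz":0}]'
```

```text
time_s: 16.02
tool_pos: [0.6113, -0.0405, 0.2135]
tool_rot: [-180.0, 0.0, 87.4]
force: [-0.7, -3.2, -1.5]
grip_width: 0.0157
```

```bash
python3 -m creep '[{"tx":0.0005,"ty":0,"tz":0,"rx":0,"ry":0,"rz":0}]'
```

```text
time_s: 16.15
tool_pos: [0.6114, -0.0404, 0.2136]
tool_rot: [180.0, 0.1, 87.4]
force: [-0.2, -3.5, -0.9]
grip_width: 0.0161
```

```bash
python3 -m creep '[{"tx":0.0005,"ty":0,"tz":0,"rx":0,"ry":0,"rz":0}]'
```

```text
time_s: 16.27
tool_pos: [0.6114, -0.0404, 0.2136]
tool_rot: [180.0, 0.1, 87.4]
force: [-0.5, -4.7, -0.5]
grip_width: 0.0158
```

```bash
python3 -m creep '[{"tx":0.0004,"ty":0,"tz":0,"rx":0,"ry":0,"rz":0},{"tx":0,"ty":0,"tz":0,"rx":0,"ry":0,"rz":0},{"tx":0,"ty":0,"tz":0,"rx":0,"ry":0,"rz":0}]'
python3 - <<'E'
from h import *
c=cam("top")
print(env.get_obs()['force'])
crop(c,380,160,80,60,8,"pics/o1.png")
E
```

```text
time_s: 16.65
tool_pos: [0.6113, -0.0403, 0.2136]
tool_rot: [180.0, 0.1, 87.4]
force: [-0.3, -6.1, -1.1]
grip_width: 0.0158
[ 0.35577477 -5.71855872 -1.33739351]
```

View pics/o1.png

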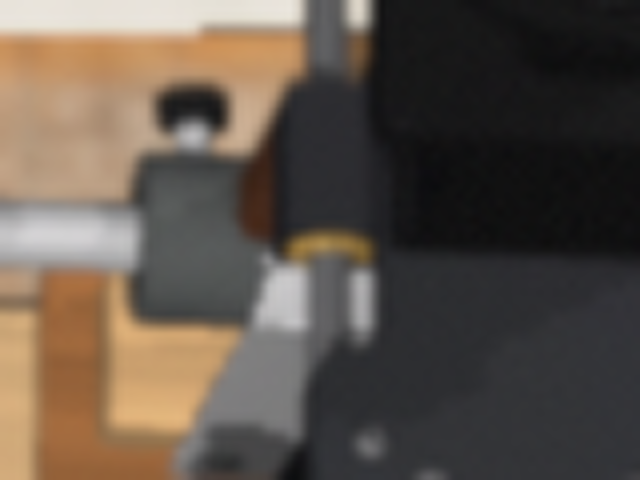

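```bash
python3 -m creep '[{"tx":-0.0007,"ty":0,"tz":0.0001,"rx":0,"ry":0,"rz":0},{"tx":0,"ty":0,"tz":0,"rx":0,"ry":0,"rz":0}]'
python3 -m creep '[{"tx":0,"ty":0,"tz":0,"rx":0,"ry":0,"rz":0},{"tx":0,"ty":0,"tz":0,"rx":0,"ry":0,"rz":0},{"tx":0,"ty":0,"tz":0,"rx":0,"ry":0,"rz":0},{"tx":0,"ty":0,"tz":0,"rx":0,"ry":0,"rz":0},{"tx":0,"ty":0,"tz":0,"rx":0,"ry":0,"rz":0}]' 0.06
python3 - <<'E'
from h import *
c=cam("top");s=cam("scene")
crop(c,380,160,80,60,8,"pics/p1.png");crop(s,340,200,150,150,4,"pics/p2.png")
E
```

```text
time_s: 16.95
tool_pos: [0.6114, -0.0404, 0.2136]
tool_rot: [180.0, 0.1, 87.4]
force: [-1.2, -5.5, -0.7]
grip_width: 0.0159
time_s: 17.58
tool_pos: [0.6115, -0.0391, 0.2134]
tool_rot: [180.0, -0.0, 87.5]
force: [1.0, -0.7, -1.0]
grip_width: 0.0563
```

View pics/p1.png

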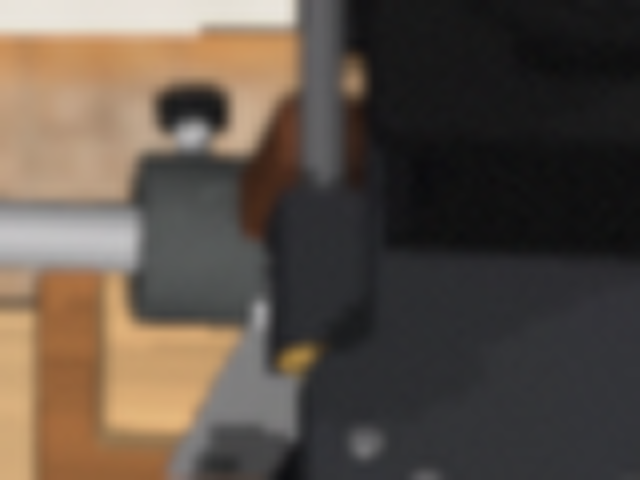

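View pics/p2.png

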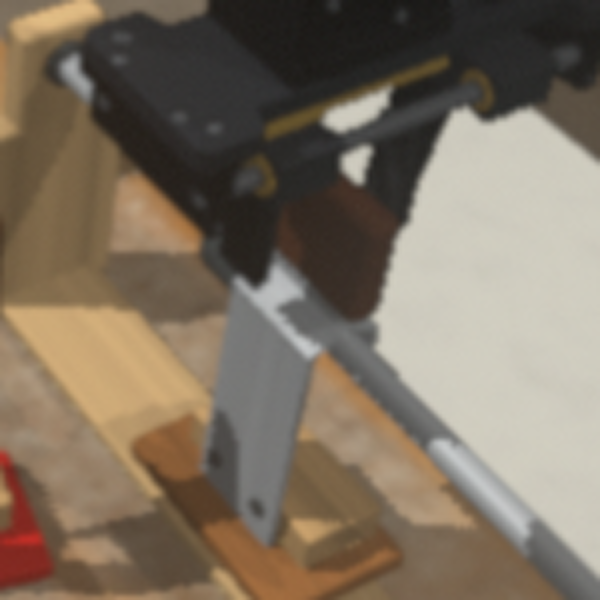

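```bash
python3 -m creep '[{"tx":0,"ty":0,"tz":-0.008,"rx":0,"ry":0,"rz":0},{"tx":0,"ty":0,"tz":-0.02,"rx":0,"ry":0,"rz":0},{"tx":0,"ty":0,"tz":-0.03,"rx":0,"ry":0,"rz":0},{"tx":0,"ty":0,"tz":-0.03,"rx":0,"ry":0,"rz":0},{"tx":0,"ty":0,"tz":-0.01,"rx":0,"ry":0,"rz":0},{"tx":0,"ty":0,"tz":0,"rx":0,"ry":0,"rz":0}]'
python3 - <<'E'
from h import *
c=cam("top","pics/q1.png");s=cam("scene","pics/q2.png")
togo(.3,.3,.3,90)
E
```

```text
time_s: 18.42
tool_pos: [0.6118, -0.0394, 0.3123]
tool_rot: [179.9, -0.0, 87.5]
force: [0.0, -1.2, -0.2]
grip_width: 0.0602
at [ 0.611  -0.0391  0.3104] [-179.91   -0.     87.46] t 18.52 q [-28.3  14.   36.   84.4  -8.2  84.4   5.1]
shift tool [ 0.325  -0.3257  0.0109] turn [-0.09 -0.   -2.54]
```

View pics/q1.png

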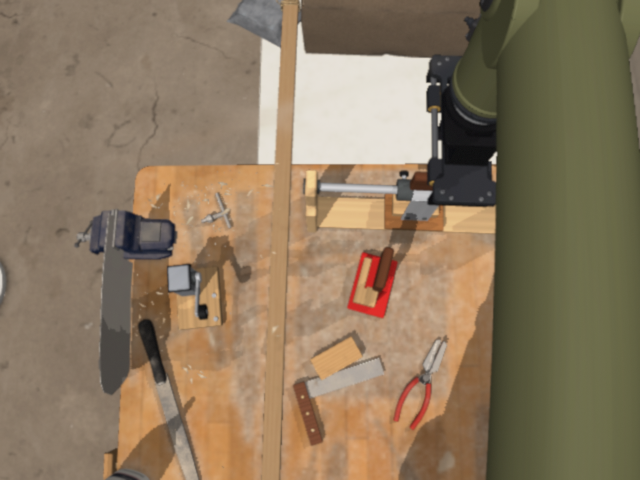

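View pics/q2.png

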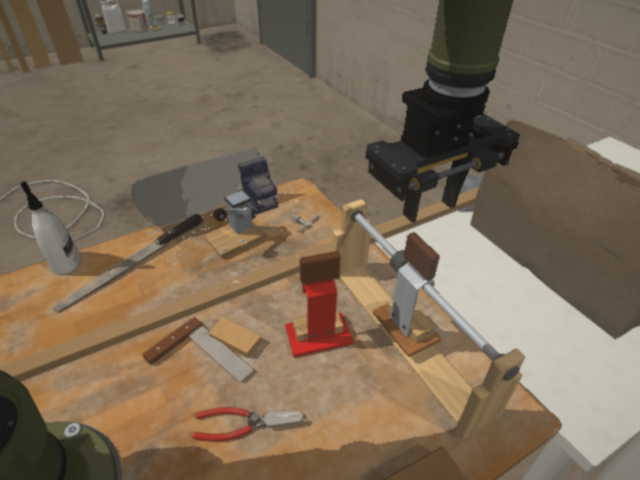

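Run:
```python
from h import *
np.set_printoptions(precision=4,suppress=True)
c=cam("top");s=cam("scene")
print(tri(c,(150+318/6,250+370/6),s,(190+150/5,150+322/5)))
print("plane .107",plane(c,(203,311.7),.107),plane(s,(220,214.4),.107))
print("hub",tri(c,(150+287/6,250+158/6),s,(190+277/5,150+295/5)))
print("housing top", [plane(c,(150+x/6,250+y/6),.1) for x,y in((107,97),(240,88),(112,247),(238,240))])
X=tri(c,(203,311.7),s,(220,214.4))[0]; togo(X[0],X[1],.30,90)
```

```text
(array([0.4206, 0.3262, 0.1064]), np.float64(0.00043538737749713736))
plane .107 [0.4203 0.3261 0.107 ] [0.4206 0.3254 0.107 ]
hub (array([0.4824, 0.3426, 0.0852]), np.float64(0.00033036049041479355))
housing top [array([0.4978, 0.3913, 0.1   ]), array([0.5003, 0.3532, 0.1   ]), array([0.4552, 0.3875, 0.1   ]), array([0.4572, 0.3518, 0.1   ])]
at [ 0.6109 -0.0391  0.31  ] [-179.87    0.01   87.46] t 18.62 q [-28.3  14.   36.   84.4  -8.2  84.4   5.1]
shift tool [ 0.3565 -0.2063  0.0104] turn [-0.13  0.01 -2.54]
```

```bash
python3 -m creep '[{"tx":0.03,"ty":-0.008,"tz":0,"rx":0,"ry":0,"rz":-3},{"tx":0.05,"ty":-0.013,"tz":0,"rx":0,"ry":0,"rz":-5},{"tx":0.055,"ty":-0.013,"tz":0,"rx":0,"ry":0,"rz":-5.5},{"tx":0.055,"ty":-0.013,"tz":0,"rx":0,"ry":0,"rz":-5.5},{"tx":0.055,"ty":-0.012,"tz":0,"rx":0,"ry":0,"rz":-5.5},{"tx":0.055,"ty":-0.012,"tz":0,"rx":0,"ry":0,"rz":-5.5},{"tx":0.055,"ty":-0.012,"tz":0.01,"rx":0,"ry":0,"rz":-5.5},{"tx":0.03,"ty":-0.01,"tz":0.01,"rx":0,"ry":0,"rz":-5},{"tx":0,"ty":0,"tz":0,"rx":0,"ry":0,"rz":0}]' 0.0 20
python3 - <<'E'
from h import *
togo(.4206,.3262,.20,128)
E
```

```text
time_s: 19.75
tool_pos: [0.4281, 0.306, 0.2897]
tool_rot: [-179.8, -0.0, 128.3]
force: [0.3, 0.0, -0.4]
grip_width: 0.0003
at [0.4281 0.306  0.2897] [-179.83   -0.    128.27] t 19.75 q [-54.    2.1  16.1  97.4  -0.6  80.8   0.4]
shift tool [0.0205 0.0069 0.0897] turn [-0.17 -0.    0.27]
```

```bash
python3 -m creep '[{"tx":0.0105,"ty":0.0035,"tz":0.03,"rx":0,"ry":0,"rz":0},{"tx":0.01,"ty":0.0034,"tz":0.04,"rx":0,"ry":0,"rz":0},{"tx":0,"ty":0,"tz":0.04,"rx":0,"ry":0,"rz":0},{"tx":0,"ty":0,"tz":0.01,"rx":0,"ry":0,"rz":0},{"tx":0,"ty":0,"tz":0,"rx":0,"ry":0,"rz":0},{"tx":0,"ty":0,"tz":0,"rx":0,"ry":0,"rz":0}]'
python3 - <<'E'
from h import *
togo(.4206,.3262,.144,128)
t=cam("top");s=cam("scene")
crop(t,140,230,130,110,5,"pics/r1.png");crop(s,180,130,130,130,4,"pics/r2.png")
E
```

```text
time_s: 20.5
tool_pos: [0.4248, 0.3255, 0.1733]
tool_rot: [179.8, -0.0, 127.9]
force: [-0.0, 0.3, -0.1]
grip_width: 0.0004
at [0.4248 0.3255 0.1733] [179.81  -0.   127.89] t 20.5 q [-54.5   7.1  15.3 105.7  -2.   67.2  -0.6]
shift tool [ 0.0031 -0.0029  0.0293] turn [ 0.19 -0.   -0.11]
```

View pics/r1.png

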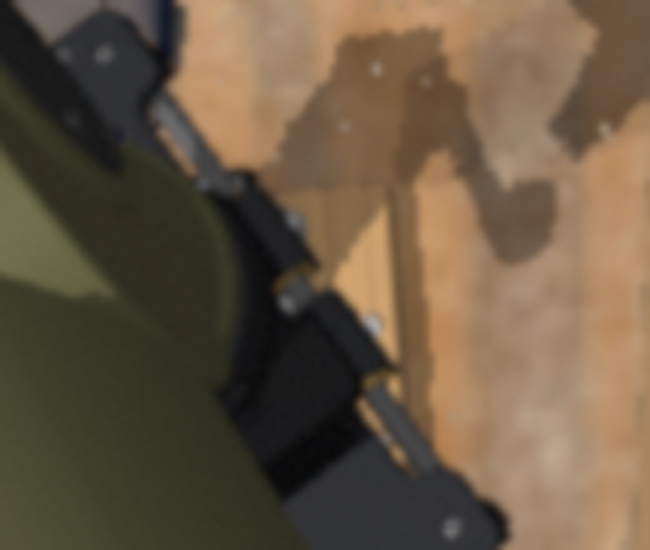

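View pics/r2.png

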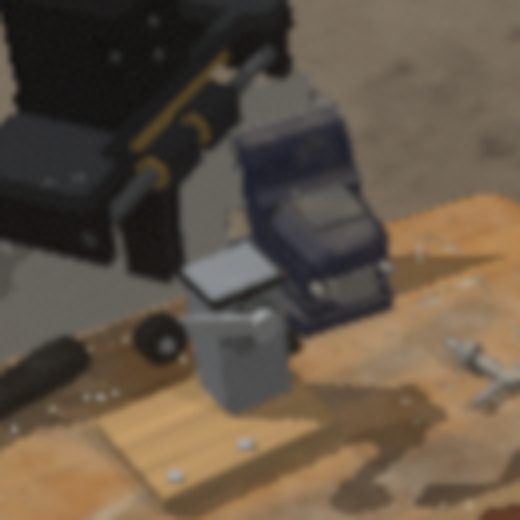

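The scene crop shows the fingertips just above and behind the roller at crop (160,335). The vise lies near the far end of the gripper's body, so I turn the hand 52° to give it room before descending.

```bash
python3 -m creep '[{"tx":0.003,"ty":-0.003,"tz":0,"rx":0,"ry":0,"rz":-8},{"tx":0,"ty":0,"tz":0,"rx":0,"ry":0,"rz":-10},{"tx":0,"ty":0,"tz":0,"rx":0,"ry":0,"rz":-10},{"tx":0,"ty":0,"tz":0,"rx":0,"ry":0,"rz":-10},{"tx":0,"ty":0,"tz":0,"rx":0,"ry":0,"rz":-8},{"tx":0,"ty":0,"tz":0,"rx":0,"ry":0,"rz":-6},{"tx":0,"ty":0,"tz":0,"rx":0,"ry":0,"rz":0}]'
python3 - <<'E'
from h import *
togo(.4206,.3262,.144,180)
t=cam("top");s=cam("scene")
crop(t,140,210,130,130,4,"pics/s1.png");crop(s,180,130,130,130,4,"pics/s2.png")
E
```

```text
time_s: 21.48
tool_pos: [0.4196, 0.3261, 0.1723]
tool_rot: [179.9, 0.1, 179.9]
force: [-0.4, 0.4, -1.4]
grip_width: 0.0001
at [0.4196 0.3261 0.1723] [1.7993e+02 7.0000e-02 1.7989e+02] t 21.48 q [-51.9   6.8  12.  106.1  -1.5  67.2  50.5]
shift tool [-0.001   0.0001  0.0284] turn [ 0.07  0.07 -0.11]
```

View pics/s1.png

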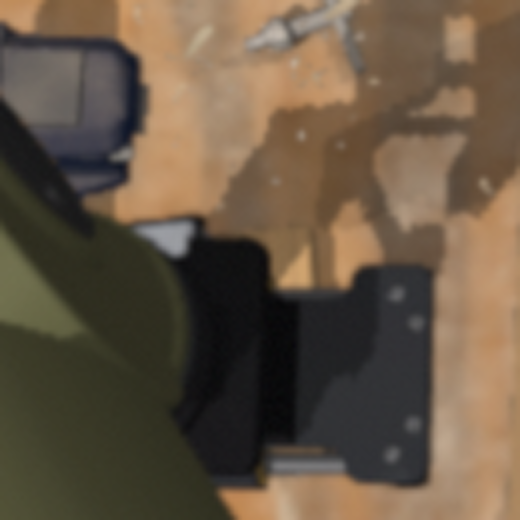

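View pics/s2.png

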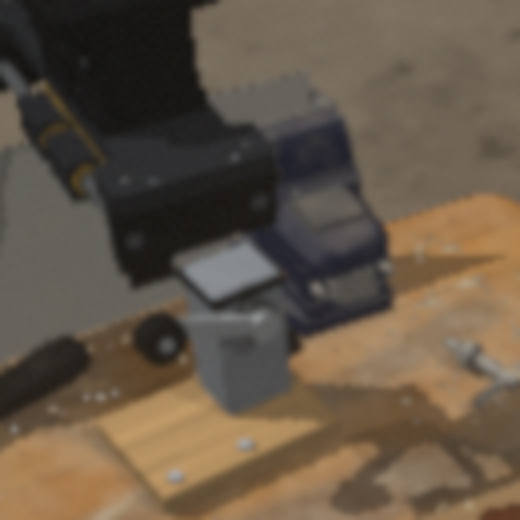

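```bash
python3 -m creep '[{"tx":0,"ty":0,"tz":0.012,"rx":0,"ry":0,"rz":0},{"tx":0,"ty":0,"tz":0.014,"rx":0,"ry":0,"rz":0},{"tx":0,"ty":0,"tz":0,"rx":0,"ry":0,"rz":0}]'
python3 -m creep '[{"tx":0,"ty":0,"tz":0.006,"rx":0,"ry":0,"rz":0},{"tx":0,"ty":0,"tz":0.006,"rx":0,"ry":0,"rz":0},{"tx":0,"ty":0,"tz":0.006,"rx":0,"ry":0,"rz":0},{"tx":0,"ty":0,"tz":0,"rx":0,"ry":0,"rz":0}]'
python3 - <<'E'
from h import *
s=cam("scene");crop(s,180,130,130,130,4,"pics/t2.png")
E
```

```text
time_s: 21.95
tool_pos: [0.4184, 0.3251, 0.1436]
tool_rot: [-179.9, -0.1, 179.9]
force: [0.2, -0.7, 1.0]
grip_width: 0.0001
time_s: 22.45
tool_pos: [0.4188, 0.326, 0.127]
tool_rot: [180.0, -0.0, 180.0]
force: [-2.6, 1.0, 3.1]
grip_width: 0.0004
```

View pics/t2.png

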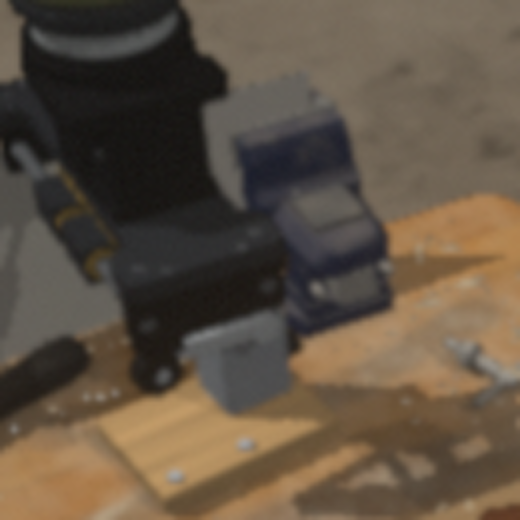

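```bash
python3 -m creep '[{"tx":0,"ty":0,"tz":0.007,"rx":0,"ry":0,"rz":0},{"tx":0,"ty":0,"tz":0.008,"rx":0,"ry":0,"rz":0},{"tx":0,"ty":0,"tz":0,"rx":0,"ry":0,"rz":0},{"tx":0,"ty":0,"tz":0,"rx":0,"ry":0,"rz":0}]'
python3 - <<'E'
from h import *
s=cam("scene");crop(s,180,130,130,130,4,"pics/u2.png")
E
```

```text
time_s: 23.0
tool_pos: [0.419, 0.326, 0.1124]
tool_rot: [180.0, -0.0, 180.0]
force: [-3.5, 0.6, 4.1]
grip_width: 0.0006
```

View pics/u2.png

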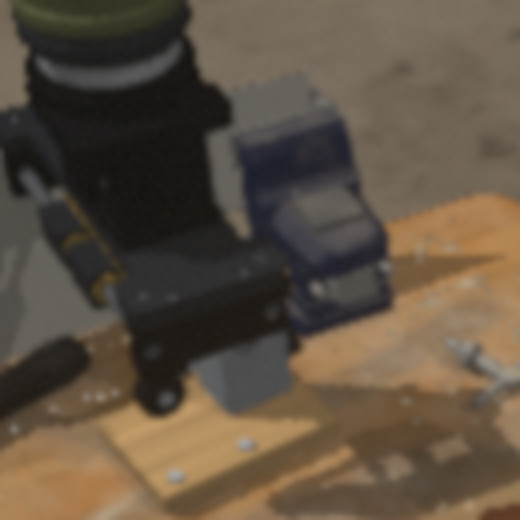

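```bash
python3 - <<'E'
from h import *
s=cam("scene")
h=np.array([.4824,.3426,.0852]); r=np.array([.4206,.3262,.1064])
for a in (0,.23,.35,.47,.6):
    d=r-h; L=np.hypot(d[0],d[2]); th=np.arctan2(d[2],-d[0])-a
    X=[h[0]-L*np.cos(th),r[1],h[2]+L*np.sin(th)]; print(a,np.round(X,4),(proj(s,X)[0]-[180,130])*4)
E
python3 -m creep '[{"tx":0,"ty":0,"tz":-0.008,"rx":0,"ry":0,"rz":0},{"tx":0,"ty":0,"tz":-0.015,"rx":0,"ry":0,"rz":0},{"tx":0,"ty":0,"tz":-0.02,"rx":0,"ry":0,"rz":0},{"tx":0,"ty":0,"tz":-0.04,"rx":0,"ry":0,"rz":0},{"tx":0,"ty":0,"tz":-0.05,"rx":0,"ry":0,"rz":0},{"tx":0,"ty":0,"tz":-0.02,"rx":0,"ry":0,"rz":0},{"tx":0,"ty":0,"tz":0,"rx":0,"ry":0,"rz":0},{"tx":0,"ty":0,"tz":0,"rx":0,"ry":0,"rz":0},{"tx":0,"ty":0,"tz":0,"rx":0,"ry":0,"rz":0}]'
python3 - <<'E'
from h import *
s=cam("scene","pics/v0.png");crop(s,180,130,130,130,4,"pics/v2.png")
t=cam("top","pics/v1.png");crop(s,370,220,90,120,5,"pics/v3.png");crop(t,360,150,120,100,6,"pics/v4.png")
E
```

```text
0 [0.4206 0.3262 0.1064] [159.58947091 337.73312878]
0.23 [0.4174 0.3262 0.0918] [157.39251185 362.32225179]
0.35 [0.4171 0.3262 0.0839] [158.79410873 374.40275021]
0.47 [0.4177 0.3262 0.0761] [161.88700435 385.73258322]
0.6 [0.4194 0.3262 0.0678] [167.05771322 396.97418463]
time_s: 24.22
tool_pos: [0.4185, 0.3252, 0.2638]
tool_rot: [-179.9, -0.1, 180.0]
force: [-0.0, -0.8, 0.2]
grip_width: 0.0002
```

View pics/v2.png

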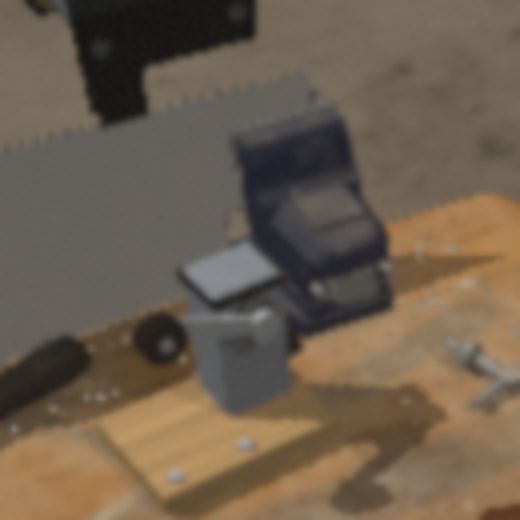

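View pics/v3.png

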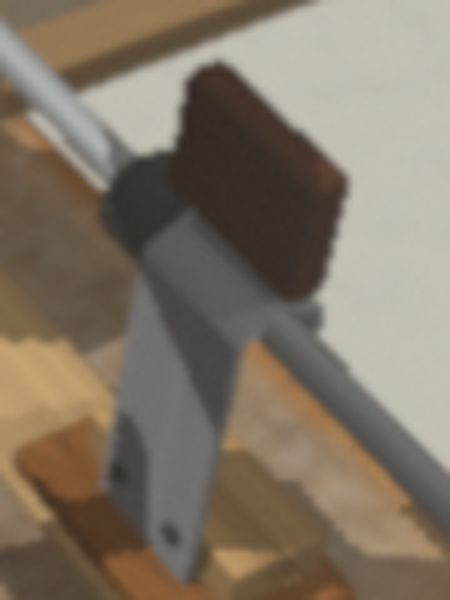

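View pics/v4.png

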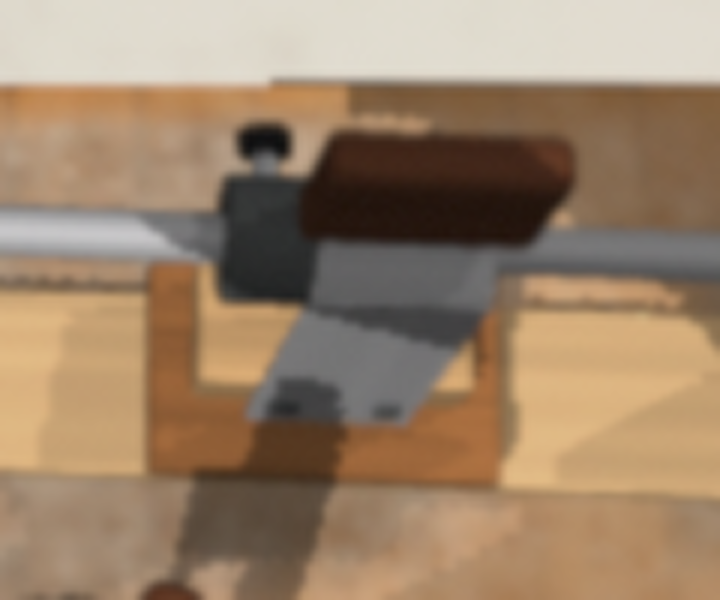

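```bash
python3 -c "
from cell import env
print(env.get_obs()['joint_velocities'].round(2)); print(env.sign_off())"
```

```text
[-0.05 -0.12  0.   -0.46 -0.12  0.03 -0.01]
the job is handed in; nothing more can be done
None
```

The job is done and handed in at about 24 s, well inside the 67 s limit.

- **Hanging:** I brought the wooden carrier in from the front and lowered it onto the rail about 100 mm to the right of the collar.
- **Sliding:** I slid it left along the rail without lifting it off. It stopped dead against the collar and I pressed with about 6 N (including a newton or so of rail friction), below the 11 N slip limit.
- **Timer:** I pushed the roller down about 31 mm by hand height, or roughly 0.5 rad by image. That is past the 0.35 rad click angle and short of the stop. I then let it spring back.

**Last checks:**
- The carrier hangs upright with the saddle touching the collar.
- The collar's thumbscrew is at the same pixel as at the start (404.2), so the collar has not shifted.
- The roller is back at its rest pixel.
- The gripper is clear of everything.

No check failed, but two were limited:
- I judged the click by roller travel, as nothing reports it directly.
- In the early part of the slide the drag reached about 5 N until I eased off the downward load.

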